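# Unload the shell shaker

### The job

The shaker has finished: before moving its tray, pull the red safety plug straight up out of the socket and lay it in the blue dish. Then lift the tray by its handle, tip its shells out into the white tub (tip them, do not pick them out of the tray with the fingers), and set the empty tray back level, centred and square on the shaker platform. Every stray shell from the black board goes into the tub too, and the two jars stay where they are.

Things in the scene. Friction and masses are not known exactly. Their poses are not given: they have to be found in the camera images.
- shaker: White orbital lab shaker, fixed. Base 220 x 180 mm (x, y), 52 mm high; black rubber platform 190 x 160 mm on it, top 70 mm above the bench. Grey socket block 50 x 56 mm, 60 mm high, at its front, centred 137 mm in -x from the shaker's origin. Origin: centre of its underside on the bench; it may stand left or right of the board.
- platform (a point): Centre of the shaker platform's top face (70 mm above the bench), axes as the shaker's.
- socket (a point): Centre of the mouth of the plug slot in the top of the socket block (60 mm above the bench), axes as the shaker's. Slot 18 x 22 mm (x, y), 30 mm deep, open upward.
- plug: Red safety plug, about 60 g, 65 mm long: brass prong 16 x 18 x 31 mm (x, y, z), red collar 26 x 38 x 6 mm, red grip head 20 x 32 x 30 mm. Origin: bottom end of the prong, z up through the head. Starts fully home in the socket, held by a sprung detent slide in a notch of the prong: pulls straight up, 10 to 15 N over the first 5 mm, lightly after that, out of the slot after 30 mm.
- plug_head (a point): Centre of the plug's red grip head, 50 mm above the prong's bottom end.
- tray: Aluminium sorting tray, 170 x 130 mm (x, y), about 0.3 kg, smooth 4 mm floor, 4 mm walls 28 mm high at both sides and the +x end; the -x end is open, the mouth where pieces slide out. Side posts carry a black bridge handle over the middle. Origin: centre of the underside. Starts on the shaker platform, mouth towards the socket.
- handle (a point): Centre of the tray's handle bar, 89 mm above the tray's underside, level with the tray. The bar is 12 mm thick (along tray x), 22 mm tall, 142 mm long (along tray y); clear space below it down to 78 mm above the underside.
- mouth (a point): Middle of the open end of the tray floor's top face, 85 mm in -x from the tray's origin.
- tub: White open sample tub, fixed, 210 x 200 mm (x, y), walls 5 mm thick and 65 mm high, floor 5 mm. Origin: centre of its underside on the bench; stands on the other side of the board from the shaker.
- dish: Shallow blue plastic dish for the plug, fixed, 110 x 120 mm (x, y), rim 16 mm high, walls and floor 4 mm. Origin: centre of its underside on the bench.
- board: Black sorting board, fixed, 150 x 140 mm (x, y), 8 mm thick. Origin: centre of its underside on the bench.
- jar1: Bystander: clear glass jar with an orange lid, 68 mm across, 95 mm high. Origin: centre of its underside.
- jar2: Bystander: clear glass jar with a white lid, 60 mm across, 80 mm high. Origin: centre of its underside.
- shell1: Pale rounded urchin shell, 33 mm across at 13 mm height, 25 mm high, 22 g, in the tray at the start. Origin: centre of its underside, z towards its top. May be absent.
- shell2: Pale cone-shaped limpet shell, 34 mm across its base, 21 mm high, 22 g, in the tray at the start. Origin: centre of its underside, z towards its top. May be absent.
- shell3: Pale rounded urchin shell, 33 mm across at 13 mm height, 25 mm high, 22 g, in the tray at the start. Origin: centre of its underside, z towards its top. May be absent.
- shell4: Pale cone-shaped limpet shell, 34 mm across its base, 21 mm high, 22 g, in the tray at the start. Origin: centre of its underside, z towards its top. May be absent.
- shell5: Pale rounded urchin shell, 33 mm across at 13 mm height, 25 mm high, 22 g, in the tray at the start. Origin: centre of its underside, z towards its top. May be absent.
- stray1: Stray rounded urchin shell like those in the tray, 33 mm across at 13 mm height, 25 mm high, 22 g, lying on the black board at the start. Origin: centre of its underside, z towards its top. May be absent.
- stray2: Stray rounded urchin shell like those in the tray, 33 mm across at 13 mm height, 25 mm high, 22 g, lying on the black board at the start. Origin: centre of its underside, z towards its top. May be absent.
- stray3: Stray rounded urchin shell like those in the tray, 33 mm across at 13 mm height, 25 mm high, 22 g, lying on the black board at the start. Origin: centre of its underside, z towards its top. May be absent.
- stray4: Stray rounded urchin shell like those in the tray, 33 mm across at 13 mm height, 25 mm high, 22 g, lying on the black board at the start. Origin: centre of its underside, z towards its top. May be absent.
- stray5: Stray rounded urchin shell like those in the tray, 33 mm across at 13 mm height, 25 mm high, 22 g, lying on the black board at the start. Origin: centre of its underside, z towards its top. May be absent.
Things that resemble listed ones, but are neither listed nor needed, are in the scene too. What is shaped like the shell5 but yellow is not meant.

How it is judged:
By the outcome, as a careful person would: the job done as asked, in the order asked, and still so for the second after the job is handed in, with the robot touching nothing.
Of shell1, shell2, shell3, shell4, shell5 only 3 to 5 are there at a start; the rules pass over those that are not, and their reading is None.
Of stray1, stray2, stray3, stray4, stray5 only 3 to 5 are there at a start; the rules pass over those that are not, and their reading is None.
At some moment in a run one of stray1, stray2, stray3, stray4, stray5 may be knocked a few centimetres aside while the robot is not near it.
It also fails if it takes over 210 s, if anything falls off the work surface, if the arm or the gripper's body presses on something with over 40 N, if the wrist force passes 120 N, or if a joint passes its speed limit or range.

### The arm

A 6-joint arm with a two-finger parallel gripper is mounted at the origin on the work surface. World frame = base frame: x ahead of the robot, y to its left, z up, the work surface at z = 0. Lengths are in m, angles in rad, forces in N, time in s.
With the tool pointing down it reaches from about 0.275 to 0.775 m from the base axis. Payload 14.6 kg.
Tool frame: the origin (TCP) lies on the front face of the gripper's body, between the roots of the fingers; the fingertips stand 73 mm ahead of it and the grasp point (between the pads) lies 54 mm ahead of it; z points along the fingers, y is the direction in which the jaws open and shut (so a half turn about z gives the same grasp; the last joint's range is limited). The gripper opens to 85 mm and grips with 20 to 120 N. Pads are 22 mm wide; open, the fingers measure 114 mm over their backs; the gripper's body (76 mm by 85 mm) begins 54 mm behind the grasp point. The pads swing forward as they close: fully open they stand 13 mm farther back than shut.
Start: joints at [-1.408, 0.263, -0.048, 1.259, 0, 1.415], TCP at [0.164, -0.499, 0.304] pointing down, gripper open.
Joint ranges: [-2.65, 2.65], [-0.89, 1.7], [-1.18, 1.37], [-2.13, 2.11], [-1.35, 1.29], [-3.14, 3.14]. Speed limits (rad/s): [1.89, 1.89, 2.57, 2.79, 3.14, 3.14].

### API

Orientations are given as [roll, pitch, yaw] about the fixed x, y, z axes, in that order (R = Rz(yaw) Ry(pitch) Rx(roll)).
In Python, from bench import r, snapshot, job, finder gives the robot as it stands.
- The arm moves only by the tool arm_command, never from a script. Its argument "increments" is text: rows parted by semicolons, each of 7 numbers parted by spaces: the turn, a rotation vector about the tool's x, y, z in degrees, then the shift along the tool's x, y, z in m, then the gripper command: -1 is shut, 1 is fully open, values between are in proportion. In form: ax ay az dx dy dz grip; .... A call has 1 to 20 rows; each row is the pose to reach, as a shift and turn from the pose commanded when the call began, along the tool's axes at that moment; what a row does not reach only later rows make up. A row lasts 1/12 s, in which the tool goes at most 41.7 mm and 7.16 degrees, less where a joint would pass 70% of its speed; a pose out of reach is approached as far as the arm can. A call with a gripper value outside its range is refused whole. The fingers move at their own pace and stop on an object; "newtons" is the grip in N (left out, the last holds). Time passes only in rows, so rows that repeat a pose let the fingers close. It gives the time, the measured TCP pose, the force and the opening at its end, in the units of the state.
- r.get_obs(): the state, without advancing time (a new reading comes with each control period).
- snapshot(name): name is "scene" or "side" or "wrist"; returns a dict with "color" (384x512x3 uint8, red, green, blue), "vertical_fov" (degrees; the focal length in pixels is half the picture's height over the tangent of half this angle, whatever the lens; pixels are square), "cx", "cy" (the principal point, pixels), "rvec" (rotation vector, rad) and "tvec" (3), from world to camera coordinates, as OpenCV has them. Camera axes: x right, y down, z forward; pixel columns grow to the right and rows downward; lengths in m; the calibration is good to about 2 mm. A picture is of the moment at which its call begins. There is no depth.
- job.close_job(): hands the job in, once; it reports no verdict.
Trained networks look in the newest picture that a camera, given by its name, has taken for a name from the list of things; names that differ only in an ending like _2 or _b are one class to them, and where a whole thing is asked for, a point or a joint stands for the part that bears it (a point fixed in the world has none). Each returns a list of dicts, best first, with "conf" (0 to 1); they miss things now and then, are a little off and sometimes report something else, mostly with a low value. They report only what shows in the picture. A call takes as long as a camera call. They do not tell look-alikes from the thing itself.
- finder.boxes_of(camera, name): "point" ([x, y, z] in m, in world coordinates, good to about 4 mm: the middle of the surface that is visible of it).
The state is a dict: "time": time; "q": joint angles; "qvel": joint speeds; "tau": joint torques, N m; "eef_pos": TCP position; "eef_rot": TCP orientation; "wrist_force": force on the tool from outside, world axes, zero at the start; "wrist_torque": the same for the moment, N m; "finger_gap": opening from 0.0 (shut) to 1.0 (fully open).
Only numpy, scipy, OpenCV 4.12 (cv2) and the standard library are available. Lean on these libraries where they do the work, as an engineer would, in place of code of your own. Each camera call takes 0.05 s, during which the arm holds its last target.

## Working session

There is one attempt and no reset: what is moved stays moved. The work goes in short steps, Python scripts to look and compute and a tool call to move; the robot and the scene stay as the last step left them, time stands still between calls to the robot, and variables do not carry over. Pictures are saved under pics/ and viewed, and the job is handed in when it is done.

Besides the shell and the picture viewer there is one more tool, called by a JSON object that holds its "api" and its "payload". arm_command: Moves the arm, as the interface text tells. Its arguments: {"type":"object","properties":{"increments":{"type":"string"},"newtons":{"type":"number"}},"required":["increments"]}

```bash
ls -la; mkdir -p pics; cat > h.py <<'E'
import numpy as np, cv2
from bench import r, snapshot, job, finder
from scipy.spatial.transform import Rotation as R
def snap(cam,fn=None):
    s=snapshot(cam)
    if fn: cv2.imwrite('pics/'+fn+'.png',cv2.cvtColor(s['color'],cv2.COLOR_RGB2BGR))
    return s
def cam(s):
    f=s['color'].shape[0]/2/np.tan(np.radians(s['vertical_fov'])/2)
    K=np.array([[f,0,s['cx']],[0,f,s['cy']],[0,0,1]])
    Rm=cv2.Rodrigues(np.array(s['rvec'],float))[0]; t=np.array(s['tvec'],float).reshape(3)
    return K,Rm,t
def proj(s,P):
    K,Rm,t=cam(s); p=(K@(Rm@np.atleast_2d(P).T+t[:,None])).T
    return p[:,:2]/p[:,2:]
def at_z(s,uv,z):
    K,Rm,t=cam(s); c=-Rm.T@t
    d=(Rm.T@np.linalg.inv(K)@np.c_[np.atleast_2d(uv),np.ones(len(np.atleast_2d(uv)))].T).T
    return c+d*((z-c[2])/d[:,2])[:,None]
E
python3 - <<'E'
from h import *
o=r.get_obs(); print(o)
for c in ['scene','side','wrist']:
    s=snap(c,c+'0'); print(c,{k:v for k,v in s.items() if k!='color'})
    K,Rm,t=cam(s); print('pos',-Rm.T@t)
    for n in ['shaker','platform','socket','plug','plug_head','tray','handle','mouth','tub','dish','board','jar1','jar2','shell1','shell2','stray1']:
        try:
            b=finder.boxes_of(c,n); print(n,[(np.round(x['point'],3).tolist(),round(x['conf'],2)) for x in b][:10])
        except Exception as e: print(n,'ERR',e)
E
```

```text
total 12
drwxr-xr-x  3 agent agent 4096 Dec  6 18:34 .
drwxr-xr-x 23 root  root  4096 Dec  6 18:34 ..
drwxr-xr-x  2 agent agent 4096 Dec  6 18:34 pics
{'time': 0.0, 'q': array([-1.40832108e+00,  2.63505417e-01, -4.88991744e-02,  1.25940325e+00,
       -1.31032314e-06,  1.41549945e+00]), 'qvel': array([-0.00151719,  0.00082062,  0.00017714, -0.00171806,  0.00063777,
        0.00042308]), 'tau': array([-3.60595723e-04, -6.37618518e+01,  3.84566295e+01,  1.36646396e-02,
       -2.54713132e-04, -3.89628426e-06]), 'eef_pos': array([ 0.16400251, -0.49852982,  0.303448  ]), 'eef_rot': array([-3.14059311e+00, -1.55159257e-04,  3.17772047e-01]), 'wrist_force': array([-0.51861978, -0.0570099 , -0.56816239]), 'wrist_torque': array([-0.00196799,  0.01334117, -0.01364311]), 'finger_gap': 1.0007969921536812}
scene {'vertical_fov': 57.64089729279713, 'cx': 260.01176572870185, 'cy': 191.49762775966207, 'rvec': array([ 1.99439006,  0.86764894, -0.50863524]), 'tvec': array([-0.37149878, -0.09496515,  1.37221988])}
pos [ 1.15685252 -0.5301906   0.64078647]
shaker [([0.672, -0.291, 0.05], 0.92)]
platfor
[... 1631 characters left out ...]
03, -0.408, 0.065], 0.6)]
shell1 [([0.614, -0.222, 0.094], 0.56), ([0.586, -0.272, 0.093], 0.45)]
shell2 [([0.614, -0.222, 0.094], 0.56), ([0.586, -0.272, 0.093], 0.45)]
stray1 [([0.482, 0.014, 0.025], 0.69), ([0.523, 0.071, 0.029], 0.64), ([0.448, -0.034, 0.027], 0.59), ([0.527, 0.454, 0.072], 0.32)]
wrist {'vertical_fov': 66.15140143043071, 'cx': 252.15600704219597, 'cy': 187.94771232044874, 'rvec': array([-2.33501043,  1.6907605 ,  0.25946957]), 'tvec': array([-0.52443659, -0.03838355,  0.37946801])}
pos [ 0.23716794 -0.47392879  0.37369223]
shaker []
platform []
socket []
plug []
plug_head []
tray []
handle []
mouth []
tub []
dish []
board []
jar1 []
jar2 []
shell1 []
shell2 []
stray1 []
```

View pics/scene0.png

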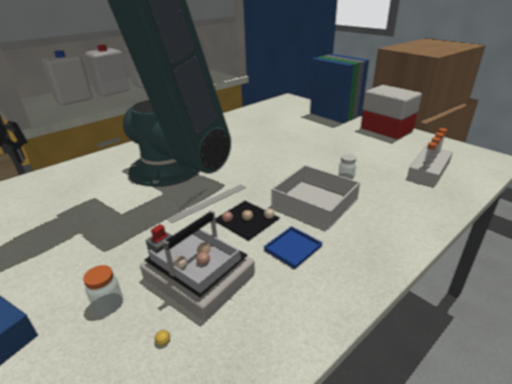

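View pics/side0.png

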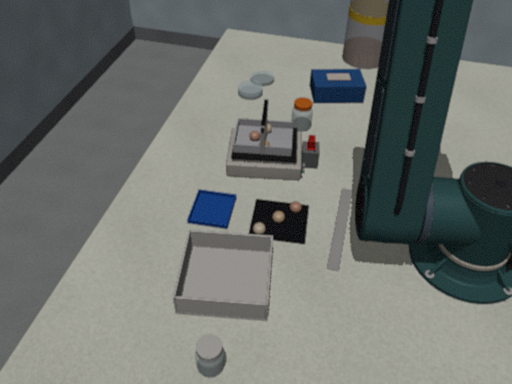

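View pics/wrist0.png

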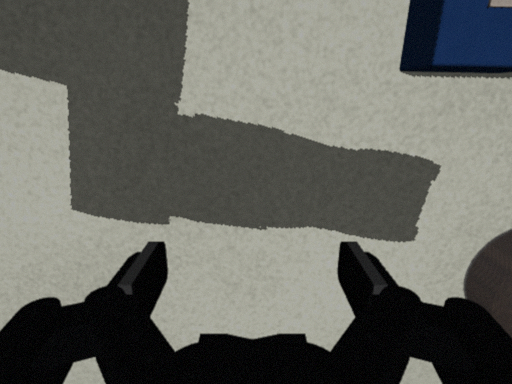

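The scene shows the shaker at about (200,265) with its red plug at (158,235), three pale shells in the tray near (182–204, 250–264), three strays on the black board at (228,216), (247,214) and (268,213), the dish at (293,247) and the tub at (316,195). The look-alikes to ignore are the yellow shell at (162,338), plus, in the side view, pale discs at (250,90) and (262,78), the blue box at (337,85) and a white strip. I'll get a closer look from above with the wrist camera.

```bash
cat >> h.py <<'E'
def delta(pos,rpy,grip=None,base=None):
    """row (turn deg, shift) from present measured pose (or base) to target"""
    if base is None:
        o=r.get_obs(); p0,r0=o['eef_pos'],o['eef_rot']
    else: p0,r0=base
    R0=R.from_euler('xyz',r0); R1=R.from_euler('xyz',rpy)
    rv=np.degrees((R0.inv()*R1).as_rotvec()); d=R0.inv().apply(np.array(pos)-p0)
    print('rot',np.round(rv,2),'shift',np.round(d,4),'dist',round(float(np.linalg.norm(d)),3))
def st():
    o=r.get_obs(); print('t',round(o['time'],2),'p',np.round(o['eef_pos'],4),'rpy',np.round(o['eef_rot'],4),'F',np.round(o['wrist_force'],1),'gap',round(o['finger_gap'],3),'q',np.round(o['q'],2))
E
python3 -c "
from h import *
delta([0.46,-0.16,0.42],[np.pi,0,0])"
```

```text
rot [-0.   -0.   18.21] shift [ 0.387  -0.2293 -0.1161] dist 0.465
```

{"api": "arm_command", "payload": {"increments": "0 0 18.2 0.387 -0.229 -0.116 1;0 0 18.2 0.387 -0.229 -0.116 1;0 0 18.2 0.387 -0.229 -0.116 1;0 0 18.2 0.387 -0.229 -0.116 1;0 0 18.2 0.387 -0.229 -0.116 1;0 0 18.2 0.387 -0.229 -0.116 1;0 0 18.2 0.387 -0.229 -0.116 1;0 0 18.2 0.387 -0.229 -0.116 1;0 0 18.2 0.387 -0.229 -0.116 1;0 0 18.2 0.387 -0.229 -0.116 1;0 0 18.2 0.387 -0.229 -0.116 1;0 0 18.2 0.387 -0.229 -0.116 1;0 0 18.2 0.387 -0.229 -0.116 1;0 0 18.2 0.387 -0.229 -0.116 1;0 0 18.2 0.387 -0.229 -0.116 1;0 0 18.2 0.387 -0.229 -0.116 1"}}

```text
time: 3.88
eef_pos: [0.4593, -0.1613, 0.4196]
eef_rot: [-3.141, 0.001, -0.002]
wrist_force: [-0.1, -0.2, -0.2]
finger_gap: 0.999
```

```bash
python3 - <<'E'
from h import *
st()
s=snap('wrist','w1'); np.save('pics/w1.npy',s,allow_pickle=True)
im=cv2.imread('pics/w1.png'); cv2.imwrite('pics/w1b.png',cv2.resize(im,(800,600),interpolation=cv2.INTER_CUBIC))
for n in ['shaker','socket','plug','plug_head','tray','handle','mouth','dish','board','shell1','shell2','stray1']:
    b=finder.boxes_of('wrist',n); print(n,[(np.round(x['point'],3).tolist(),round(x['conf'],2),np.round(proj(s,x['point'])[0]).tolist()) for x in b][:10])
E
```

```text
t 3.88 p [ 0.4593 -0.1613  0.4196] rpy [-3.1415e+00  5.0000e-04 -1.6000e-03] F [-0.1 -0.2 -0.2] gap 0.999 q [-0.51  0.19  0.16  1.55 -0.    2.64]
shaker [([0.502, -0.181, 0.066], 0.92, [267.0, 121.0]), ([0.581, -0.247, 0.074], 0.33, [318.0, 59.0])]
socket [([0.502, -0.181, 0.068], 0.63, [267.0, 121.0])]
plug [([0.454, -0.254, 0.093], 0.73, [321.0, 158.0])]
plug_head [([0.455, -0.258, 0.093], 0.67, [323.0, 157.0]), ([0.642, 0.017, 0.003], 0.27, [131.0, 19.0])]
tray [([0.58, -0.247, 0.075], 0.58, [319.0, 60.0])]
handle [([0.583, -0.243, 0.074], 0.88, [316.0, 57.0])]
mouth [([0.576, -0.244, 0.074], 0.6, [316.0, 63.0])]
dish [([0.641, 0.016, 0.002], 0.81, [132.0, 21.0])]
board [([0.493, 0.008, 0.01], 0.68, [146.0, 124.0]), ([0.512, -0.418, 0.095], 0.37, [450.0, 114.0])]
shell1 [([0.574, -0.205, 0.084], 0.92, [287.0, 64.0]), ([0.586, -0.281, 0.096], 0.9, [350.0, 53.0]), ([0.619, -0.229, 0.095], 0.8, [310.0, 22.0]), ([0.504, -0.185, 0.072], 0.61, [270.0, 119.0])]
shell2 [([0.574, -0.205, 0.084], 0.92, [287.0, 64.0]), ([0.586, -0.281, 0.096], 0.9, [350.0, 53.0]), ([0.619, -0.229, 0.095], 0.8, [310.0, 22.0]), ([0.504, -0.185, 0.072], 0.61, [270.0, 119.0])]
stray1 [([0.526, 0.051, 0.028], 0.89, [111.0, 102.0]), ([0.489, 0.002, 0.032], 0.85, [146.0, 128.0]), ([0.503, -0.185, 0.07], 0.63, [270.0, 120.0]), ([0.45, -0.046, 0.03], 0.61, [180.0, 152.0])]
```

View pics/w1b.png

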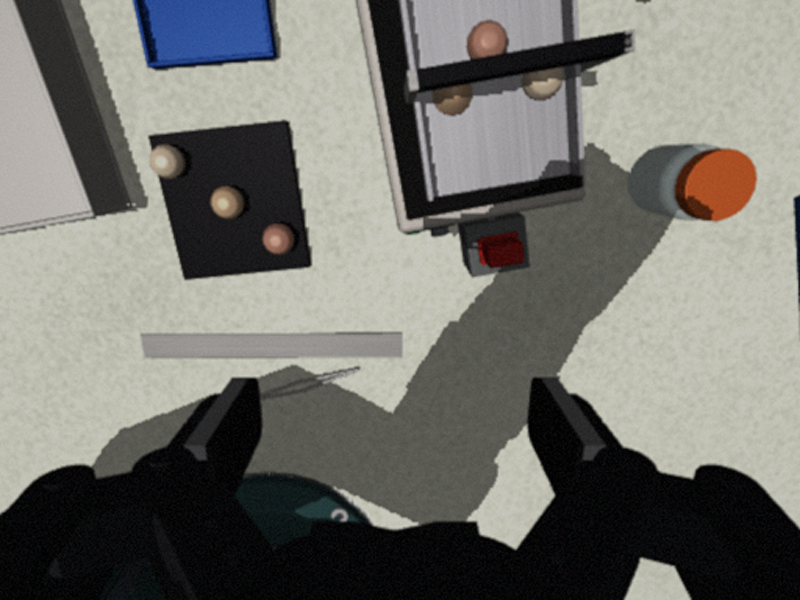

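{"api": "arm_command", "payload": {"increments": "0 0 0 0.085 0.08 0 1;0 0 0 0.085 0.08 0 1;0 0 0 0.085 0.08 0 1;0 0 0 0.085 0.08 0 1;0 0 0 0.085 0.08 0 1;0 0 0 0.085 0.08 0 1;0 0 0 0.085 0.08 0 1"}}

```text
time: 5.12
eef_pos: [0.5445, -0.2395, 0.4205]
eef_rot: [3.141, -0.001, 0.001]
wrist_force: [0.1, 0.1, -0.6]
finger_gap: 1.005
```

```bash
python3 - <<'E'
from h import *
st()
s=snap('wrist','w2'); np.save('pics/w2.npy',s,allow_pickle=True)
im=cv2.imread('pics/w2.png'); cv2.imwrite('pics/w2b.png',cv2.resize(im[0:264,120:472],(800,600),interpolation=cv2.INTER_CUBIC))
for n in ['shaker','socket','plug','plug_head','tray','handle','mouth','shell1','jar1']:
    b=finder.boxes_of('wrist',n); print(n,[(np.round(x['point'],3).tolist(),round(x['conf'],2),np.round(proj(s,x['point'])[0]).tolist()) for x in b][:10])
E
```

```text
t 5.12 p [ 0.5445 -0.2395  0.4205] rpy [ 3.1413e+00 -6.0000e-04  5.0000e-04] F [ 0.1  0.1 -0.6] gap 1.005 q [-0.55  0.4   0.47  1.64  0.    2.59]
shaker [([0.549, -0.227, 0.058], 0.86, [244.0, 147.0])]
socket [([0.547, -0.225, 0.057], 0.58, [243.0, 148.0]), ([0.526, 0.052, 0.032], 0.51, [68.0, 158.0])]
plug [([0.454, -0.257, 0.092], 0.93, [264.0, 216.0]), ([0.548, -0.225, 0.061], 0.41, [243.0, 148.0])]
plug_head [([0.456, -0.261, 0.092], 0.68, [267.0, 215.0])]
tray [([0.6, -0.242, 0.074], 0.95, [255.0, 112.0])]
handle [([0.599, -0.237, 0.072], 0.79, [251.0, 113.0])]
mouth [([0.597, -0.236, 0.078], 0.75, [250.0, 114.0]), ([0.486, -0.002, 0.027], 0.45, [107.0, 182.0]), ([0.457, -0.263, 0.095], 0.28, [269.0, 214.0])]
shell1 [([0.68, -0.389, 0.023], 0.76, [355.0, 53.0]), ([0.602, -0.284, 0.092], 0.7, [286.0, 111.0]), ([0.62, -0.231, 0.095], 0.66, [246.0, 96.0]), ([0.59, -0.205, 0.082], 0.45, [227.0, 119.0])]
jar1 [([0.515, -0.422, 0.097], 0.93, [384.0, 176.0])]
```

View pics/w2b.png

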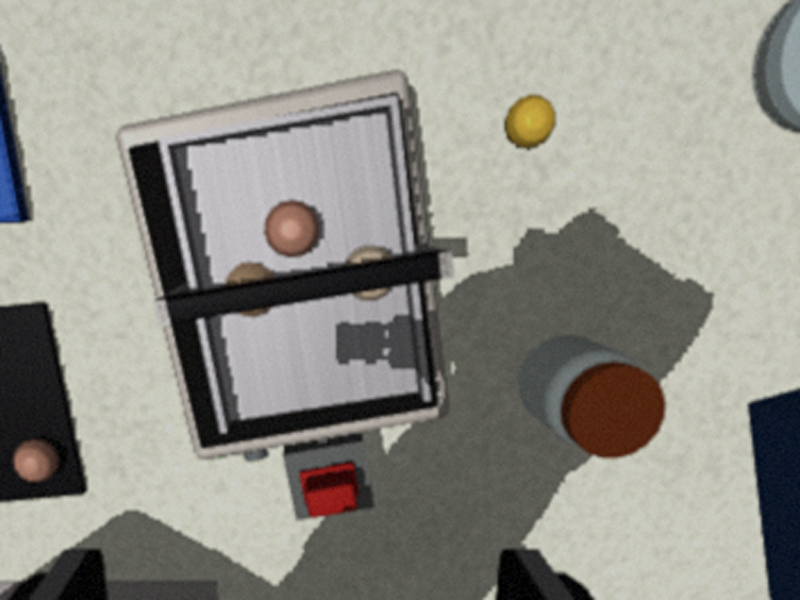

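```bash
cat >> h.py <<'E'
def fit(s,model,uv,z):
    """model xy (N,2), pixel uv -> x,y,yaw at plane z"""
    W=at_z(s,uv,z)[:,:2]; M=np.array(model,float)
    a,b=M-M.mean(0),W-W.mean(0)
    yaw=np.arctan2((a[:,0]*b[:,1]-a[:,1]*b[:,0]).sum(),(a*b).sum())
    c,si=np.cos(yaw),np.sin(yaw); Rm=np.array([[c,-si],[si,c]])
    t=W.mean(0)-Rm@M.mean(0); res=W-(M@Rm.T+t)
    return t,yaw,res
E
python3 - <<'E'
from h import *
s=np.load('pics/w2.npy',allow_pickle=True).item()
def o(p): return np.array(p,float)/(800/352)+[120,0]
t,y,res=fit(s,[[.11,.09],[.11,-.09],[-.11,.09],[-.11,-.09]],o([(120,130),(405,72),(200,457),(440,413)]),.052); print('base',t,y,np.round(res,4).tolist())
t,y,res=fit(s,[[.085,.065],[.085,-.065],[-.085,.065],[-.085,-.065]],o([(163,140),(398,95),(223,434),(437,400)]),.098); print('tray',t,y,np.round(res,4).tolist())
t,y,res=fit(s,[[.006,.071],[.006,-.071],[-.006,.071],[-.006,-.071]],o([(162,298),(437,250),(167,320),(440,279)]),.170); print('handle',t,y,np.round(res,4).tolist())
W=at_z(s,o([(303,468),(353,462),(308,490),(357,483)]),.095);print('plughead top',W, W.mean(0))
E
```

```text
base [ 0.5823588  -0.23351663] 0.17761576403157217 [[-0.0036, -0.0049], [-0.004, 0.0022], [0.0037, -0.0048], [0.0038, 0.0074]]
tray [ 0.58829153 -0.24210166] 0.17001298523314054 [[-0.0001, -0.0009], [0.0, 0.001], [0.0002, 0.0011], [-0.0001, -0.0012]]
handle [ 0.58985003 -0.23879644] 0.15847580120704682 [[0.0002, -0.0058], [-0.0003, 0.0058], [0.0017, -0.0056], [-0.0016, 0.0055]]
plughead top [[ 0.47020486 -0.24060297  0.095     ]
 [ 0.4742373  -0.27203914  0.095     ]
 [ 0.4552204  -0.24381013  0.095     ]
 [ 0.46002246 -0.2749176   0.095     ]] [ 0.46492125 -0.25784246  0.095     ]
```

```bash
python3 - <<'E'
from h import *
s=np.load('pics/w2.npy',allow_pickle=True).item()
K,Rm,t=cam(s); p=np.array([ 0.5445,-0.2395,0.4205]); RT=R.from_euler('xyz',[np.pi,0,0])
c=-Rm.T@t; print('cam in tool',RT.inv().apply(c-p),'axis',RT.inv().apply(Rm.T@[0,0,1]))
for h in (0.05,0.06,0.073):
  for w in (.0425,-.0425):
    print(h,w,[proj(s,p+RT.apply([x,w,h]))[0].round().tolist() for x in (-.011,0,.011)])
im=cv2.imread('pics/w2.png'); cv2.imwrite('pics/w2c.png',cv2.resize(im[190:384,90:420],(800,470),interpolation=cv2.INTER_CUBIC))
cv2.imwrite('pics/w2d.png',cv2.resize(im[185:245,230:310],(800,600),interpolation=cv2.INTER_CUBIC))
E
```

```text
cam in tool [ 0.07696687 -0.0007801  -0.06984643] axis [-2.99848228e-01  5.06199198e-04  9.53986784e-01]
0.05 0.0425 [[343.0, 288.0], [345.0, 268.0], [347.0, 247.0]]
0.05 -0.0425 [[165.0, 288.0], [162.0, 268.0], [160.0, 247.0]]
0.06 0.0425 [[337.0, 276.0], [339.0, 257.0], [341.0, 237.0]]
0.06 -0.0425 [[170.0, 276.0], [168.0, 257.0], [166.0, 237.0]]
0.073 0.0425 [[330.0, 262.0], [332.0, 245.0], [334.0, 226.0]]
0.073 -0.0425 [[176.0, 262.0], [175.0, 245.0], [173.0, 226.0]]
```

View pics/w2c.png

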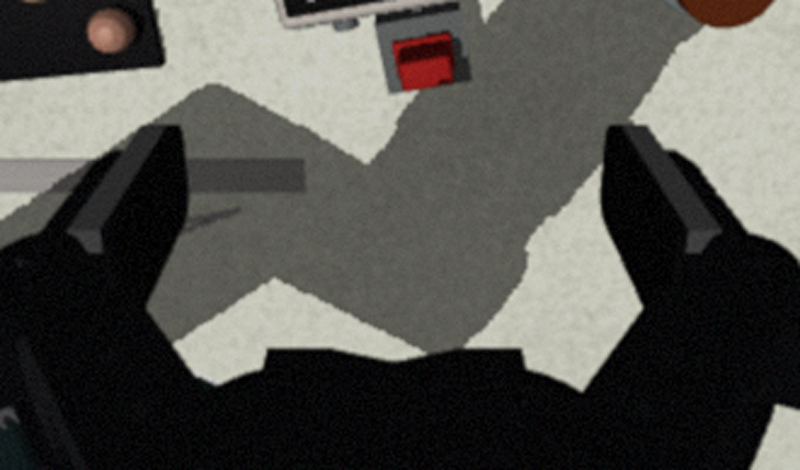

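View pics/w2d.png

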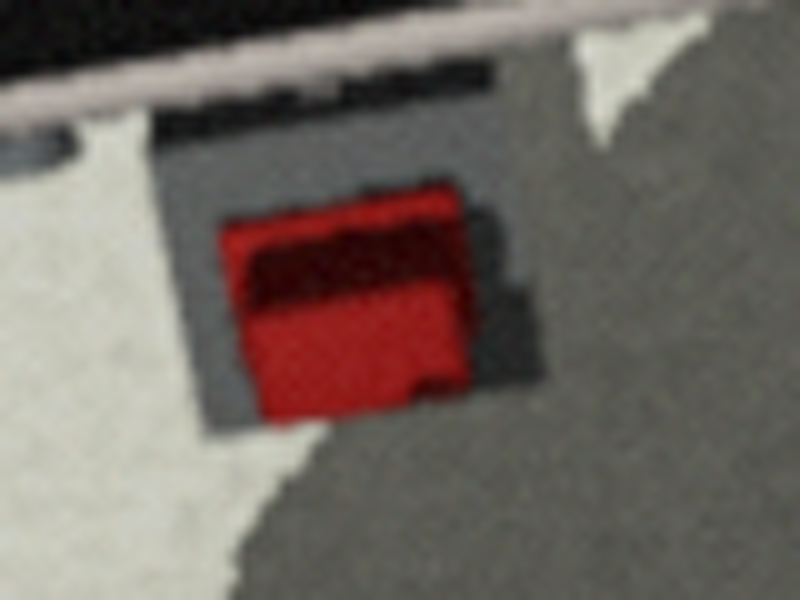

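```bash
python3 - <<'E'
from h import *
s=np.load('pics/w2.npy',allow_pickle=True).item()
uv=np.array([(245,312),(462,280),(265,422),(472,390)])/10+[230,185]
for z in (.095,): print(fit(s,[[.01,.016],[.01,-.016],[-.01,.016],[-.01,-.016]],uv,z))
uv=np.array([(148,155),(205,437)])/10+[230,185]; print('socket left edge',at_z(s,uv,.06))
# predicted
for yaw,t in ((.170,np.array([.5883,-.2421])),):
    c,si=np.cos(yaw),np.sin(yaw); print(t+np.array([[c,-si],[si,c]])@[-.137,0])
s2=np.load('pics/w1.npy',allow_pickle=True).item()
E
```

```text
(array([ 0.44808791, -0.25921735]), np.float64(0.1566325570735075), array([[-0.00118848, -0.00048182],
       [-0.0011852 , -0.000204  ],
       [ 0.0011241 , -0.00034114],
       [ 0.00124958,  0.00102696]]))
socket left edge [[ 0.4657972  -0.22754338  0.06      ]
 [ 0.41786858 -0.23631191  0.06      ]]
[ 0.45327489 -0.26527798]
```

```bash
python3 -c "
from h import *
delta([0.452,-0.262,0.26],[np.pi,0,0.165])"
```

```text
rot [ 0.   -0.01 -9.44] shift [-0.0931  0.0218  0.16  ] dist 0.186
```

{"api": "arm_command", "payload": {"increments": "0 0 -9.4 -0.093 0.022 0.16 1;0 0 -9.4 -0.093 0.022 0.16 1;0 0 -9.4 -0.093 0.022 0.16 1;0 0 -9.4 -0.093 0.022 0.16 1;0 0 -9.4 -0.093 0.022 0.16 1;0 0 -9.4 -0.093 0.022 0.16 1;0 0 -9.4 -0.093 0.022 0.16 1;0 0 -9.4 -0.093 0.022 0.16 1"}}

```text
time: 6.28
eef_pos: [0.4532, -0.2627, 0.2614]
eef_rot: [3.14, -0.002, 0.164]
wrist_force: [-0.4, 0.3, 1.0]
finger_gap: 1.004
```

```bash
python3 - <<'E'
from h import *
st()
s=snap('wrist','w3'); np.save('pics/w3.npy',s,allow_pickle=True)
im=cv2.imread('pics/w3.png'); cv2.imwrite('pics/w3b.png',cv2.resize(im[140:300,160:360],(800,640),interpolation=cv2.INTER_CUBIC)[:600])
for n in ['plug','plug_head']:
    b=finder.boxes_of('wrist',n); print(n,[(np.round(x['point'],3).tolist(),round(x['conf'],2),np.round(proj(s,x['point'])[0]).tolist()) for x in b][:10])
E
```

```text
t 6.28 p [ 0.4532 -0.2627  0.2614] rpy [ 3.1401e+00 -1.6000e-03  1.6420e-01] F [-0.4  0.3  1. ] gap 1.004 q [-0.68  0.28 -0.15  1.15  0.    2.3 ]
plug [([0.453, -0.259, 0.094], 0.95, [248.0, 190.0]), ([0.551, -0.244, 0.076], 0.26, [249.0, 67.0])]
plug_head [([0.456, -0.261, 0.094], 0.67, [251.0, 188.0])]
```

View pics/w3b.png

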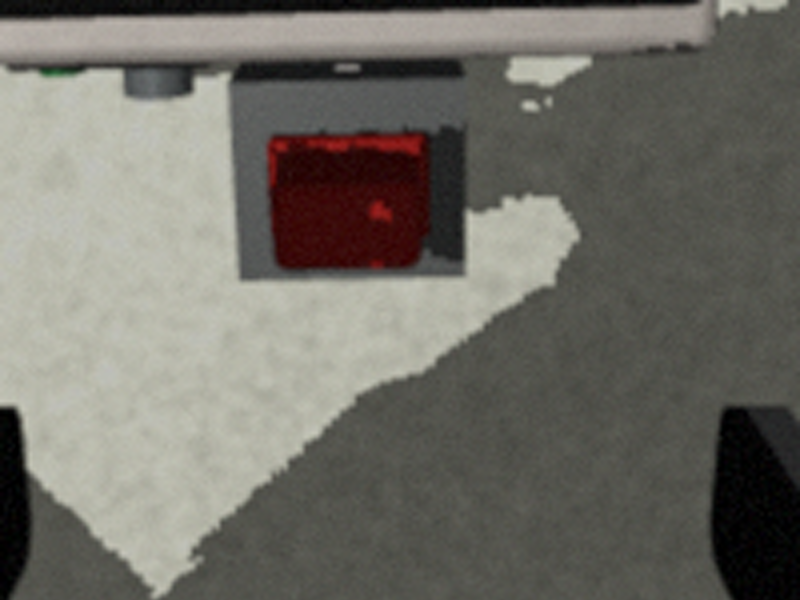

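```bash
python3 - <<'E'
from h import *
s=np.load('pics/w3.npy',allow_pickle=True).item()
f=lambda p: np.array(p,float)/4+[160,140]
print(fit(s,[[.01,.016],[.01,-.016],[-.01,.016],[-.01,-.016]],f([(275,187),(426,182),(279,268),(421,265)]),.095))
print(fit(s,[[.025,.028],[.025,-.028],[-.025,.028],[-.025,-.028]],f([(232,83),(464,78),(240,279),(465,275)]),.06))
delta([0.454,-0.261,0.146],[np.pi,0,0.165])
E
```

```text
(array([ 0.44799496, -0.25917949]), np.float64(0.18160699441101885), array([[-0.00097958, -0.00060856],
       [-0.00053146, -0.00019076],
       [ 0.00083511, -0.00038091],
       [ 0.00067592,  0.00118023]]))
(array([ 0.44720032, -0.25885699]), np.float64(0.1826259836112065), array([[-0.00023846, -0.00091837],
       [-0.00038971,  0.00073052],
       [ 0.0003697 , -0.0001395 ],
       [ 0.00025848,  0.00032735]]))
rot [ 0.09 -0.09 -0.  ] shift [ 0.0007 -0.0016  0.1151] dist 0.115
```

```bash
python3 -c "
from h import *
delta([0.449,-0.260,0.140],[np.pi,0,0.172])"
```

```text
rot [ 0.09 -0.09 -0.41] shift [-0.004  -0.0034  0.1211] dist 0.121
```

{"api": "arm_command", "payload": {"increments": "0.1 -0.1 -0.4 -0.004 -0.0034 0.03 1;0.1 -0.1 -0.4 -0.004 -0.0034 0.06 1;0.1 -0.1 -0.4 -0.004 -0.0034 0.09 1;0.1 -0.1 -0.4 -0.004 -0.0034 0.11 1;0.1 -0.1 -0.4 -0.004 -0.0034 0.121 1;0.1 -0.1 -0.4 -0.004 -0.0034 0.121 1;0.1 -0.1 -0.4 -0.004 -0.0034 0.121 1;0.1 -0.1 -0.4 -0.004 -0.0034 0.121 1", "newtons": 60}}

```text
time: 7.1
eef_pos: [0.4485, -0.26, 0.1401]
eef_rot: [-3.141, 0.001, 0.171]
wrist_force: [-0.3, 0.7, -0.8]
finger_gap: 1.001
```

```bash
python3 - <<'E'
from h import *
st()
s=snap('wrist','w4')
E
```

```text
t 7.1 p [ 0.4485 -0.26    0.1401] rpy [-3.1412e+00  5.0000e-04  1.7150e-01] F [-0.3  0.7 -0.8] gap 1.001 q [-0.68  0.36 -0.38  0.83 -0.    2.29]
```

View pics/w4.png

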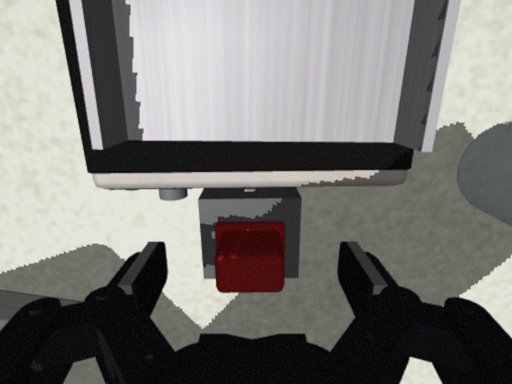

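{"api": "arm_command", "payload": {"increments": "0 0 0 0 0 0 0.1;0 0 0 0 0 0 -0.2;0 0 0 0 0 0 -0.4;0 0 0 0 0 0 -0.6;0 0 0 0 0 0 -0.8;0 0 0 0 0 0 -1;0 0 0 0 0 0 -1;0 0 0 0 0 0 -1;0 0 0 0 0 0 -1", "newtons": 60}}

```text
time: 7.9
eef_pos: [0.4477, -0.2597, 0.1393]
eef_rot: [-3.14, 0.001, 0.171]
wrist_force: [-0.2, -0.4, 4.9]
finger_gap: 0.366
```

{"api": "arm_command", "payload": {"increments": "0 0 0 0 0 -0.002 -1;0 0 0 0 0 -0.004 -1;0 0 0 0 0 -0.006 -1;0 0 0 0 0 -0.008 -1;0 0 0 0 0 -0.010 -1;0 0 0 0 0 -0.013 -1;0 0 0 0 0 -0.017 -1;0 0 0 0 0 -0.022 -1;0 0 0 0 0 -0.027 -1;0 0 0 0 0 -0.033 -1;0 0 0 0 0 -0.04 -1;0 0 0 0 0 -0.05 -1;0 0 0 0 0 -0.06 -1;0 0 0 0 0 -0.06 -1"}}

```text
time: 9.07
eef_pos: [0.4484, -0.2601, 0.201]
eef_rot: [3.141, -0.0, 0.171]
wrist_force: [-0.1, -0.2, -0.5]
finger_gap: 0.363
```

```bash
python3 - <<'E'
from h import *
st()
s=snap('wrist','w5');s=snap('scene','s5');s=snap('side','d5')
a=cv2.imread('pics/s5.png')[170:320,80:360];b=cv2.imread('pics/w5.png')
cv2.imwrite('pics/c5.png',np.vstack([cv2.resize(a,(512,274)),b[80:384]]))
E
```

```text
t 9.07 p [ 0.4484 -0.2601  0.201 ] rpy [ 3.1411e+00 -3.0000e-04  1.7120e-01] F [-0.1 -0.2 -0.5] gap 0.363 q [-0.68  0.31 -0.28  0.99 -0.    2.29]
```

View pics/c5.png

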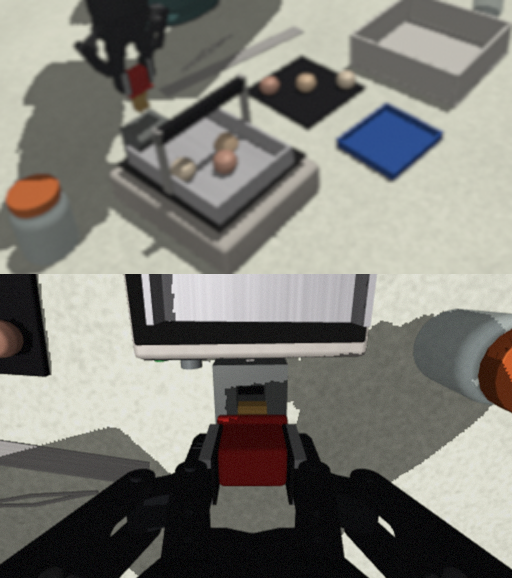

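```bash
cat >> h.py <<'E'
def tiltrpy(yaw,a,axis='y'):
    Rt=R.from_euler('xyz',[np.pi,0,yaw])*R.from_euler(axis,a)
    return Rt.as_euler('xyz'),Rt
E
python3 - <<'E'
from h import *
yaw=.2; d=np.array([np.cos(yaw),np.sin(yaw),0])
rpy,Rt=tiltrpy(yaw,np.radians(60)); u=Rt.apply([0,0,1]); print(u,rpy)
P=np.array([.672,.016,0])+.028*d; P[2]=.014
T=P-u*.1095; print('T',T)
p0=np.array([.4484,-.2601,.201]);r0=[np.pi,0,.171]
delta([.4484,-.2601,.33],r0)
delta([.58,-.02,.33],[np.pi,0,.2],base=(np.array([.4484,-.2601,.33]),r0))
up=T+[0,0,.1]
delta(up,rpy,base=(np.array([.58,-.02,.33]),[np.pi,0,.2]))
E
```

```text
[ 0.84876255  0.17205269 -0.5       ] [ 3.14159265 -1.04719755  0.2       ]
T [0.60650236 0.00272297 0.06875   ]
rot [-0.1   0.09  0.01] shift [ 0.0003  0.0004 -0.1312] dist 0.131
rot [ 0.    0.   -1.66] shift [ 0.1705 -0.2142 -0.    ] dist 0.274
rot [ 0. 60. -0.] shift [ 0.0305 -0.017   0.1612] dist 0.165
```

{"api": "arm_command", "payload": {"increments": "0 0 0 0 0 -0.04 -1;0 0 0 0 0 -0.08 -1;0 0 0 0 0 -0.12 -1;0 0 0 0.01 -0.01 -0.13 -1;0 0 -1.7 0.1705 -0.214 -0.13 -1;0 0 -1.7 0.1705 -0.214 -0.13 -1;0 0 -1.7 0.1705 -0.214 -0.13 -1;0 0 -1.7 0.1705 -0.214 -0.13 -1;0 0 -1.7 0.1705 -0.214 -0.13 -1;0 0 -1.7 0.1705 -0.214 -0.13 -1;0 0 -1.7 0.1705 -0.214 -0.13 -1;0 0 -1.7 0.1705 -0.214 -0.13 -1;0 0 -1.7 0.1705 -0.214 -0.13 -1;0 0 -1.7 0.1705 -0.214 -0.13 -1"}}

```text
time: 10.38
eef_pos: [0.5792, -0.0207, 0.3286]
eef_rot: [-3.14, 0.002, 0.2]
wrist_force: [0.0, 0.3, -1.0]
finger_gap: 0.362
```

```bash
python3 - <<'E'
from h import *
st()
s=snap('wrist','w6'); np.save('pics/w6.npy',s,allow_pickle=True)
b=finder.boxes_of('wrist','dish');print([(np.round(x['point'],3).tolist(),round(x['conf'],2)) for x in b])
b=finder.boxes_of('wrist','plug');print([(np.round(x['point'],3).tolist(),round(x['conf'],2)) for x in b])
E
```

```text
t 10.38 p [ 0.5792 -0.0207  0.3286] rpy [-3.1398e+00  2.4000e-03  2.0030e-01] F [ 0.   0.3 -1. ] gap 0.362 q [-0.18  0.36  0.16  1.37  0.    2.76]
[([0.675, 0.015, 0.001], 0.84), ([0.587, -0.167, 0.05], 0.46)]
[([0.588, -0.018, 0.282], 0.58), ([0.597, -0.229, 0.072], 0.51), ([0.674, 0.018, 0.003], 0.34)]
```

View pics/w6.png

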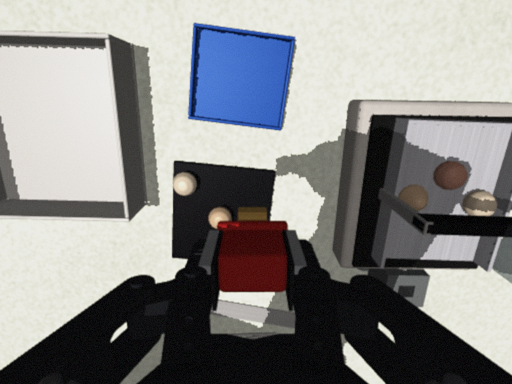

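```bash
python3 - <<'E'
from h import *
s=np.load('pics/w6.npy',allow_pickle=True).item()
print(fit(s,[[.055,.06],[.055,-.06],[-.055,.06],[-.055,-.06]],[(195,24),(295,37),(189,119),(281,130)],.016))
print('tub right edge',at_z(s,[(109,37),(128,220)],.065))
yaw=.2; d=np.array([np.cos(yaw),np.sin(yaw),0])
rpy,Rt=tiltrpy(yaw,np.radians(60)); u=Rt.apply([0,0,1])
P=np.array([.675,.016,0])+.028*d; P[2]=.014
T=P-u*.1095; print('T',T)
delta(T+[0,0,.1],rpy)
E
```

```text
(array([0.66847389, 0.01371654]), np.float64(0.07918930903194828), array([[-0.00099423, -0.00183395],
       [-0.00073048,  0.00118002],
       [ 0.0007308 , -0.00081926],
       [ 0.00099391,  0.00147319]]))
tub right edge [[0.68037019 0.1500935  0.065     ]
 [0.48011087 0.11613286 0.065     ]]
T [0.60950236 0.00272297 0.06875   ]
rot [-0.07 60.1  -0.09] shift [ 0.0347 -0.0169  0.1602] dist 0.165
```

{"api": "arm_command", "payload": {"increments": "0 7 0 0.03 -0.0167 0.02 -1;0 14 0 0.03 -0.0167 0.04 -1;0 21 0 0.03 -0.0167 0.06 -1;0 28 0 0.03 -0.0167 0.08 -1;0 35 0 0.03 -0.0167 0.1 -1;0 42 0 0.03 -0.0167 0.12 -1;0 49 0 0.03 -0.0167 0.14 -1;0 56 0 0.03 -0.0167 0.155 -1;0 60 0 0.03 -0.0167 0.16 -1;0 60 0 0.03 -0.0167 0.16 -1;0 60 0 0.03 -0.0167 0.16 -1"}}

```text
time: 11.45
eef_pos: [0.6061, 0.0015, 0.1681]
eef_rot: [-3.136, -0.873, 0.192]
wrist_force: [1.5, -0.2, -0.8]
finger_gap: 0.364
```

```bash
python3 - <<'E'
from h import *
st()
rpy,Rt=tiltrpy(.2,np.radians(60))
delta([.6055,.0017,.069],rpy)
snap('scene','s7');snap('side','d7')
a=cv2.imread('pics/s7.png')[120:320,180:380];b=cv2.imread('pics/d7.png')[120:320,130:330]
cv2.imwrite('pics/c7.png',cv2.resize(np.hstack([a,b]),(800,400)))
E
```

```text
t 11.45 p [0.6061 0.0015 0.1681] rpy [-3.1358 -0.8725  0.1925] F [ 1.5 -0.2 -0.8] gap 0.364 q [-0.25  0.26 -0.92 -0.42  0.34  2.84]
rot [ 0.03 10.01 -0.28] shift [-0.0763  0.      0.0633] dist 0.099
```

View pics/c7.png

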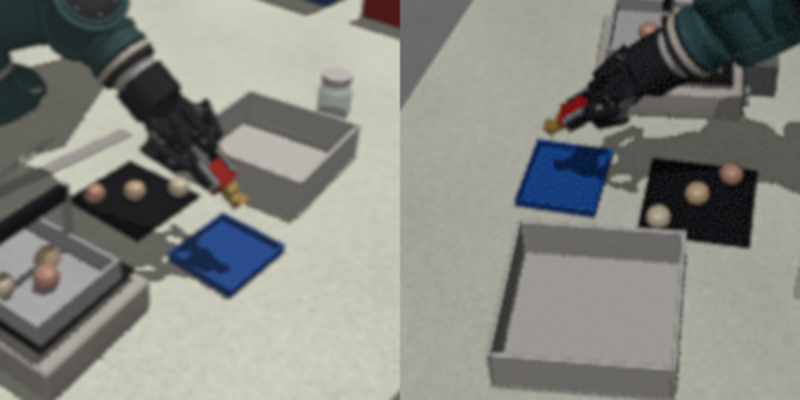

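```bash
python3 - <<'E'
from h import *
yaw=.2; d=np.array([np.cos(yaw),np.sin(yaw),0])
for a in (50,55):
    rpy,Rt=tiltrpy(yaw,np.radians(a)); u=Rt.apply([0,0,1])
    P=np.array([.671,.015,0])+.026*d; P[2]=.014
    T=P-u*.1095; print(a,'T',T)
    delta(T,rpy)
E
```

```text
50 T [0.61427192 0.00350065 0.08438524]
rot [-0.01  0.22 -0.34] shift [-0.0569  0.0002  0.0601] dist 0.083
55 T [0.60857255 0.00234533 0.07680662]
rot [ 0.    5.22 -0.34] shift [-0.0664  0.0002  0.0605] dist 0.09
```

{"api": "arm_command", "payload": {"increments": "0 0 0 0 0 0 -1;0 0 0 0 0 0 -1;0 0 0 0 0 0 -1"}}

```text
time: 11.8
eef_pos: [0.6079, 0.0019, 0.1691]
eef_rot: [-3.136, -0.869, 0.194]
wrist_force: [-0.9, -0.3, -0.9]
finger_gap: 0.367
```

{"api": "arm_command", "payload": {"increments": "0 0 0 -0.0152 0 0.015 -1;0 0 0 -0.03 0 0.03 -1;0 0 0 -0.045 0 0.045 -1;0 0 0 -0.05 0 0.05 -1;0 0 0 -0.0535 0 0.053 -1;0 0 0 -0.057 0 0.0565 -1;0 0 0 -0.057 0 0.0565 -1;0 0 0 -0.057 0 0.0565 -1"}}

```text
time: 12.47
eef_pos: [0.6137, 0.0038, 0.0887]
eef_rot: [-3.136, -0.87, 0.194]
wrist_force: [0.2, 0.1, -1.0]
finger_gap: 0.36
```

```bash
python3 - <<'E'
from h import *
st()
snap('scene','s8');snap('side','d8');snap('wrist','w8')
a=cv2.imread('pics/s8.png')[120:320,180:380];b=cv2.imread('pics/d8.png')[120:320,130:330]
cv2.imwrite('pics/c8.png',cv2.resize(np.hstack([a,b]),(800,400)))
E
```

```text
t 12.47 p [0.6137 0.0038 0.0887] rpy [-3.1361 -0.8699  0.1941] F [ 0.2  0.1 -1. ] gap 0.36 q [-0.24  0.45 -1.   -0.71  0.33  2.85]
```

View pics/c8.png

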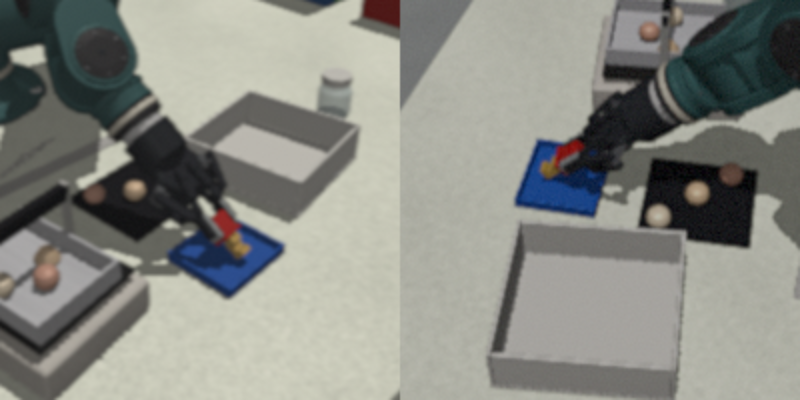

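View pics/w8.png

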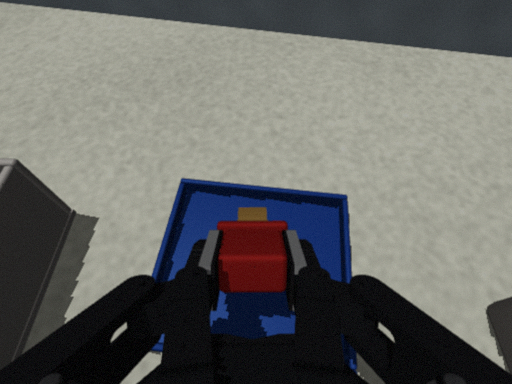

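{"api": "arm_command", "payload": {"increments": "0 0 0 -0.0015 0 0.0012 -1;0 0 0 -0.003 0 0.0025 -1;0 0 0 -0.003 0 0.0025 -1;0 0 0 -0.003 0 0.0025 -0.6;0 0 0 -0.003 0 0.0025 -0.2;0 0 0 -0.003 0 0.0025 0.2;0 0 0 -0.003 0 0.0025 0.4;0 0 0 -0.003 0 0.0025 0.5;0 0 0 -0.003 0 0.0025 0.5;0 0 0 -0.003 0 0.0025 0.5;0 0 0 -0.003 0 0.0025 0.5"}}

```text
time: 13.53
eef_pos: [0.6133, 0.0038, 0.0843]
eef_rot: [-3.136, -0.869, 0.194]
wrist_force: [-0.6, -0.3, -0.2]
finger_gap: 0.747
```

```bash
python3 - <<'E'
from h import *
st()
snap('scene','s9');snap('side','d9');snap('wrist','w9')
a=cv2.imread('pics/s9.png')[120:320,180:380];b=cv2.imread('pics/d9.png')[120:320,130:330]
cv2.imwrite('pics/c9.png',np.vstack([cv2.resize(np.hstack([a,b]),(512,256)),cv2.imread('pics/w9.png')[100:]]))
E
```

```text
t 13.53 p [0.6133 0.0038 0.0843] rpy [-3.1356 -0.8695  0.1936] F [-0.6 -0.3 -0.2] gap 0.747 q [-0.24  0.46 -1.01 -0.72  0.33  2.85]
```

View pics/c9.png

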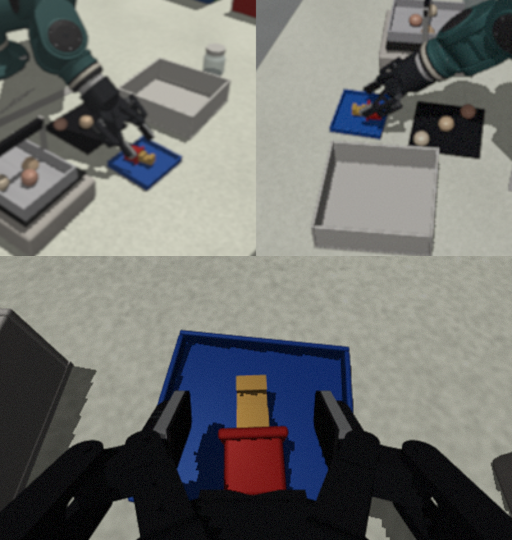

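{"api": "arm_command", "payload": {"increments": "0 0 0 0.02 0 -0.017 0.5;0 0 0 0.046 0 -0.0386 0.6;0 0 0 0.077 0 -0.064 1;0 0 0 0.115 0 -0.096 1;0 -7 0 0.138 0 -0.115 1;0 -14 0 0.153 0 -0.129 1;0 -21 0 0.153 0 -0.129 1;0 -28 0 0.153 0 -0.129 1;0 -35 0 0.153 0 -0.129 1;0 -42 0 0.153 0 -0.129 1;0 -49 0 0.153 0 -0.129 1;0 -50 0 0.153 0 -0.129 1"}}

```text
time: 14.68
eef_pos: [0.6133, 0.0031, 0.2856]
eef_rot: [-3.138, -0.146, 0.197]
wrist_force: [0.3, 0.5, -0.5]
finger_gap: 1.002
```

```bash
python3 - <<'E'
from h import *
st()
s=snap('wrist','w10'); np.save('pics/w10.npy',s,allow_pickle=True)
b=finder.boxes_of('wrist','plug');print([(np.round(x['point'],3).tolist(),round(x['conf'],2)) for x in b])
# view for tray/tub etc
delta([.53,-.235,.42],[np.pi,0,.17])
E
```

```text
t 14.68 p [0.6133 0.0031 0.2856] rpy [-3.1381 -0.1461  0.1971] F [ 0.3  0.5 -0.5] gap 1.002 q [-0.15  0.34  0.    1.1   0.05  2.8 ]
[([0.652, 0.016, 0.025], 0.63)]
rot [-0.41 -8.29  1.57] shift [-0.1089  0.2162 -0.155 ] dist 0.287
```

View pics/w10.png

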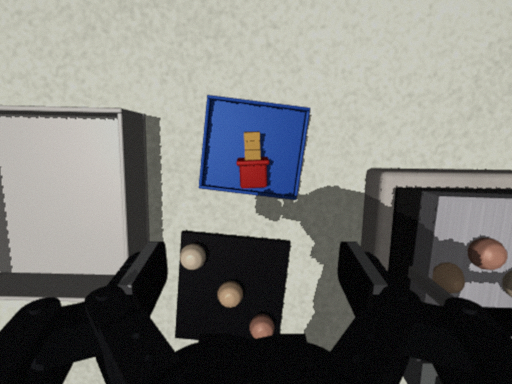

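{"api": "arm_command", "payload": {"increments": "-0.4 -8.3 1.6 -0.128 0.213 -0.158 1;-0.4 -8.3 1.6 -0.128 0.213 -0.158 1;-0.4 -8.3 1.6 -0.128 0.213 -0.158 1;-0.4 -8.3 1.6 -0.128 0.213 -0.158 1;-0.4 -8.3 1.6 -0.128 0.213 -0.158 1;-0.4 -8.3 1.6 -0.128 0.213 -0.158 1;-0.4 -8.3 1.6 -0.128 0.213 -0.158 1;-0.4 -8.3 1.6 -0.128 0.213 -0.158 1;-0.4 -8.3 1.6 -0.128 0.213 -0.158 1;-0.4 -8.3 1.6 -0.128 0.213 -0.158 1;-0.4 -8.3 1.6 -0.128 0.213 -0.158 1;-0.4 -8.3 1.6 -0.128 0.213 -0.158 1"}}

```text
time: 15.78
eef_pos: [0.5087, -0.2347, 0.4197]
eef_rot: [3.141, -0.005, 0.17]
wrist_force: [0.8, 0.1, 0.2]
finger_gap: 1.003
```

```bash
python3 - <<'E'
from h import *
st()
s=snap('wrist','w11'); np.save('pics/w11.npy',s,allow_pickle=True)
im=cv2.imread('pics/w11.png'); cv2.imwrite('pics/w11b.png',cv2.resize(im[0:240,110:430],(800,600),interpolation=cv2.INTER_CUBIC))
E
```

```text
t 15.78 p [ 0.5087 -0.2347  0.4197] rpy [ 3.1415 -0.0054  0.1702] F [0.8 0.1 0.2] gap 1.003 q [-0.58  0.32  0.35  1.59  0.    2.39]
```

View pics/w11b.png

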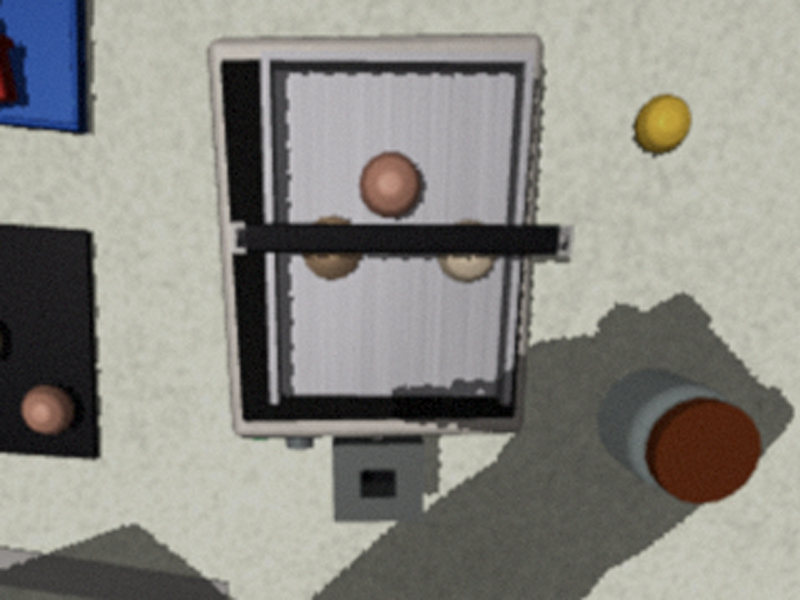

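```bash
python3 - <<'E'
from h import *
s=np.load('pics/w11.npy',allow_pickle=True).item()
f=lambda p: np.array(p,float)/2.5+[110,0]
def show(n,x): print(n,np.round(x[0],4),round(float(x[1]),4),np.round(x[2],4).tolist())
show('plat3',fit(s,[[.095,.08],[-.095,.08],[-.095,-.08]],f([(222,60),(243,420),(517,418)]),.07))
show('base',fit(s,[[.11,.09],[.11,-.09],[-.11,.09],[-.11,-.09]],f([(208,40),(542,35),(236,438),(522,432)]),.052))
show('socket',fit(s,[[-.112,.028],[-.112,-.028],[-.162,.028],[-.162,-.028]],f([(333,443),(422,441),(333,521),(422,520)]),.06))
show('slot',fit(s,[[-.128,.011],[-.128,-.011],[-.146,.011],[-.146,-.011]],f([(361,469),(396,469),(361,497),(396,497)]),.06))
show('tray',fit(s,[[.085,.065],[.085,-.065],[-.085,.065],[-.085,-.065]],f([(262,58),(531,57),(268,404),(512,404)]),.098))
show('handle',fit(s,[[.006,.071],[.006,-.071],[-.006,.071],[-.006,-.071]],f([(238,226),(570,226),(238,252),(570,252)]),.170))
E
```

```text
plat3 [ 0.5823 -0.2349] 0.1827 [[-0.0011, -0.0003], [0.001, 0.0002], [0.0001, 0.0001]]
base [ 0.5814 -0.2342] 0.1883 [[-0.0012, -0.0023], [-0.0028, 0.0016], [0.0022, -0.002], [0.0018, 0.0027]]
socket [ 0.5827 -0.2333] 0.1834 [[0.0003, -0.0012], [0.0004, 0.0011], [-0.0003, -0.0002], [-0.0004, 0.0003]]
slot [ 0.5822 -0.2354] 0.1735 [[0.0001, -0.0002], [-0.0001, 0.0004], [0.0, -0.0002], [-0.0001, 0.0001]]
tray [ 0.5874 -0.24  ] 0.1677 [[-0.0014, -0.0016], [-0.001, 0.0008], [0.0009, 0.0014], [0.0015, -0.0007]]
handle [ 0.5888 -0.2408] 0.17 [[-0.0004, -0.0026], [-0.0013, 0.0025], [0.0012, -0.0018], [0.0005, 0.0019]]
```

```bash
python3 - <<'E'
from h import *
delta([.588,-.2405,.30],[np.pi,0,1.740])
E
```

```text
rot [  0.24  -0.23 -89.93] shift [0.0765 0.0191 0.1202] dist 0.144
```

{"api": "arm_command", "payload": {"increments": "0 0 -7 0.0765 0.019 0.02 1;0 0 -14 0.0765 0.019 0.06 1;0 0 -21 0.0765 0.019 0.1 1;0 0 -28 0.0765 0.019 0.12 1;0 0 -35 0.0765 0.019 0.12 1;0 0 -42 0.0765 0.019 0.12 1;0 0 -49 0.0765 0.019 0.12 1;0 0 -56 0.0765 0.019 0.12 1;0 0 -63 0.0765 0.019 0.12 1;0 0 -70 0.0765 0.019 0.12 1;0 0 -77 0.0765 0.019 0.12 1;0 0 -84 0.0765 0.019 0.12 1;0 0 -89.9 0.0765 0.019 0.12 1;0 0 -89.9 0.0765 0.019 0.12 1;0 0 -89.9 0.0765 0.019 0.12 1"}}

```text
time: 17.08
eef_pos: [0.5878, -0.2409, 0.3005]
eef_rot: [3.137, 0.0, 1.736]
wrist_force: [-0.5, -0.1, 1.2]
finger_gap: 0.995
```

```bash
python3 - <<'E'
from h import *
st()
s=snap('wrist','w12'); np.save('pics/w12.npy',s,allow_pickle=True)
delta([.588,-.2405,.2115],[np.pi,0,1.740])
E
```

```text
t 17.08 p [ 0.5878 -0.2409  0.3005] rpy [3.1366e+00 3.0000e-04 1.7356e+00] F [-0.5 -0.1  1.2] gap 0.995 q [-0.52  0.46  0.24  1.35  0.    0.89]
rot [ 0.28  0.02 -0.29] shift [ 0.0005 -0.0001  0.0891] dist 0.089
```

View pics/w12.png

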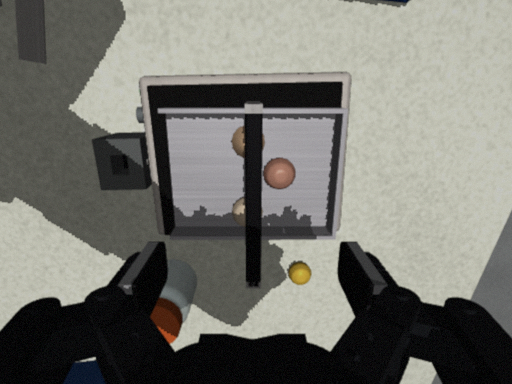

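{"api": "arm_command", "payload": {"increments": "0.3 0 -0.3 0.0005 0 0.03 1;0.3 0 -0.3 0.0005 0 0.06 1;0.3 0 -0.3 0.0005 0 0.08 1;0.3 0 -0.3 0.0005 0 0.089 1;0.3 0 -0.3 0.0005 0 0.089 1;0.3 0 -0.3 0.0005 0 0.089 1", "newtons": 40}}

```text
time: 17.63
eef_pos: [0.5881, -0.2411, 0.2126]
eef_rot: [3.141, 0.001, 1.742]
wrist_force: [0.1, -0.4, 1.3]
finger_gap: 1.002
```

{"api": "arm_command", "payload": {"increments": "0 0 0 0 0 0 0.3;0 0 0 0 0 0 0;0 0 0 0 0 0 -0.3;0 0 0 0 0 0 -0.5;0 0 0 0 0 0 -0.7;0 0 0 0 0 0 -0.8;0 0 0 0 0 0 -0.9;0 0 0 0 0 0 -1;0 0 0 0 0 0 -1;0 0 0 0 0 0 -1", "newtons": 40}}

```text
time: 18.47
eef_pos: [0.588, -0.2412, 0.2122]
eef_rot: [3.141, 0.001, 1.743]
wrist_force: [-0.3, -0.2, 5.1]
finger_gap: 0.131
```

```bash
python3 - <<'E'
from h import *
st()
s=snap('wrist','w13'); np.save('pics/w13.npy',s,allow_pickle=True)
E
```

```text
t 18.47 p [ 0.588  -0.2412  0.2122] rpy [3.1414e+00 9.0000e-04 1.7432e+00] F [-0.3 -0.2  5.1] gap 0.131 q [-0.52  0.49  0.06  1.14 -0.    0.88]
```

View pics/w13.png

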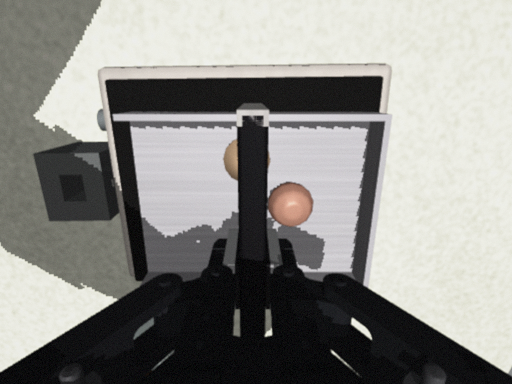

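{"api": "arm_command", "payload": {"increments": "0 0 0 0 0 0 -1;0 0 0 0 0 0 -1;0 0 0 0 0 -0.004 -1;0 0 0 0 0 -0.01 -1;0 0 0 0 0 -0.02 -1;0 0 0 0 0 -0.032 -1;0 0 0 0 0 -0.046 -1;0 0 0 0 0 -0.062 -1;0 0 0 0 0 -0.08 -1;0 0 0 0 0 -0.1 -1;0 0 0 0 0 -0.12 -1;0 0 0 0 0 -0.13 -1;0 0 0 0 0 -0.13 -1;0 0 0 0 0 -0.13 -1", "newtons": 90}}

```text
time: 19.68
eef_pos: [0.588, -0.2411, 0.3422]
eef_rot: [3.141, 0.001, 1.743]
wrist_force: [0.3, 0.2, -3.3]
finger_gap: 0.129
```

```bash
python3 - <<'E'
from h import *
st()
s=snap('wrist','w14'); np.save('pics/w14.npy',s,allow_pickle=True)
s=snap('scene','s14'); np.save('pics/s14.npy',s,allow_pickle=True)
s=snap('side','d14'); np.save('pics/d14.npy',s,allow_pickle=True)
for n in ['board','tub','stray1','tray','shaker']:
    b=finder.boxes_of('side',n);print(n,[(np.round(x['point'],3).tolist(),round(x['conf'],2)) for x in b])
a=cv2.imread('pics/s14.png')[:, :];b=cv2.imread('pics/d14.png')
cv2.imwrite('pics/c14.png',cv2.resize(np.hstack([a,b]),(800,300)))
cv2.imwrite('pics/d14b.png',cv2.resize(b[110:340,140:350],(658,720)[:2])[:600])
E
```

```text
t 19.68 p [ 0.588  -0.2411  0.3422] rpy [3.1412e+00 1.0000e-03 1.7432e+00] F [ 0.3  0.2 -3.3] gap 0.129 q [-0.52  0.46  0.36  1.47 -0.    0.88]
board [([0.471, 0.017, 0.011], 0.74), ([0.614, -0.22, 0.22], 0.52)]
tub [([0.568, 0.224, 0.004], 0.68)]
stray1 [([0.522, 0.07, 0.028], 0.66), ([0.446, -0.034, 0.023], 0.48)]
tray [([0.449, -0.034, 0.026], 0.7), ([0.579, -0.24, 0.214], 0.66)]
shaker [([0.562, -0.206, 0.069], 0.72), ([0.646, 0.02, 0.024], 0.5), ([0.578, -0.242, 0.208], 0.47)]
```

View pics/c14.png

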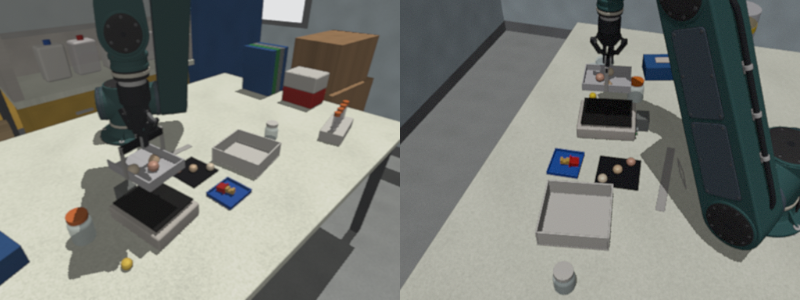

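View pics/w14.png

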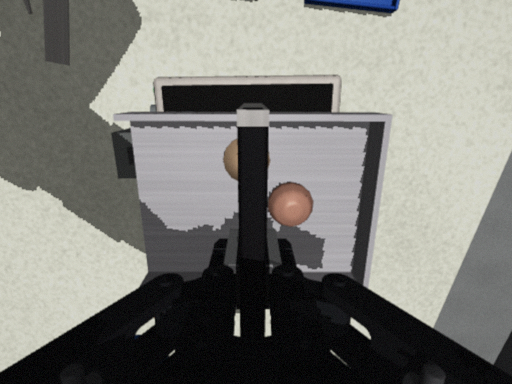

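View pics/d14b.png

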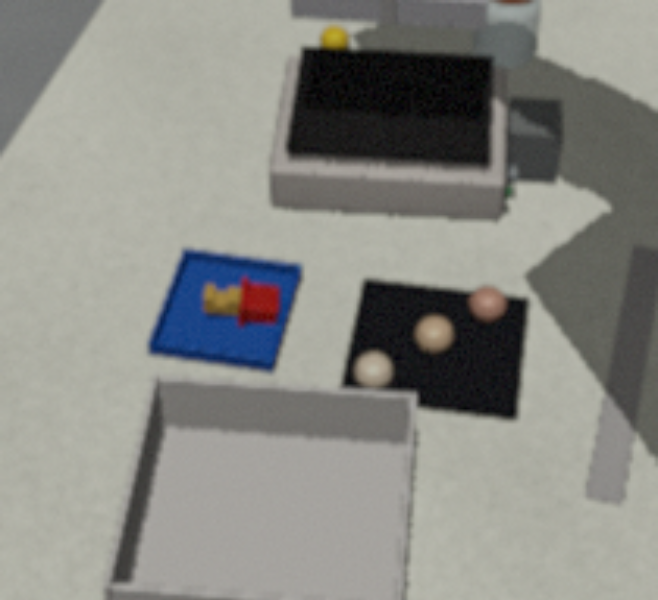

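```bash
python3 - <<'E'
import cv2
b=cv2.imread('pics/d14.png'); cv2.imwrite('pics/d14c.png',cv2.resize(b[225:325,170:290],(720,600),interpolation=cv2.INTER_CUBIC))
E
```

```text
(no output)
```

View pics/d14c.png

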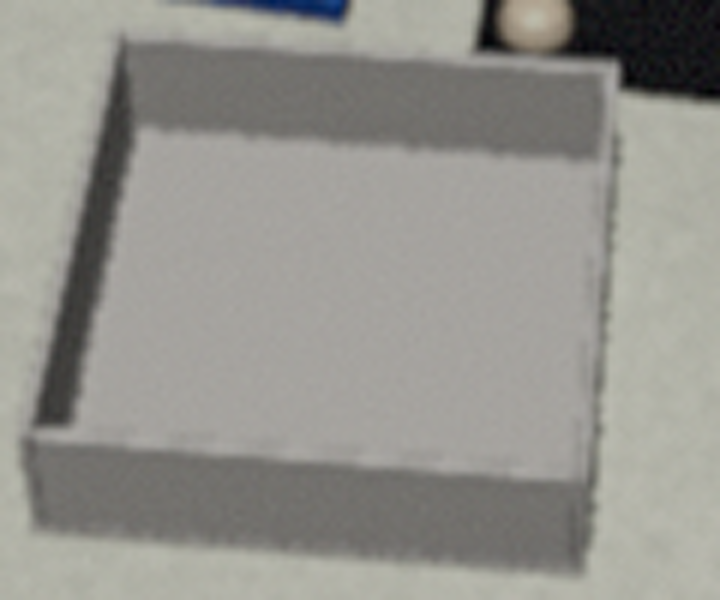

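```bash
python3 - <<'E'
from h import *
s=np.load('pics/d14.npy',allow_pickle=True).item()
f=lambda p: np.array(p,float)/6+[170,225]
print(fit(s,[[.105,-.1],[-.105,-.1],[.105,.1],[-.105,.1]],f([(122,37),(619,62),(26,436),(588,482)]),.065))
b=finder.boxes_of('side','jar2');print(b)
E
```

```text
(array([0.55768462, 0.23140049]), np.float64(0.17807875119903468), array([[-0.00423603,  0.00303697],
       [ 0.00196905, -0.00100367],
       [-0.00104571, -0.00217711],
       [ 0.00331269,  0.00014382]]))
[{'point': [0.5274, 0.4559, 0.0723], 'conf': 0.9}, {'point': [0.499, -0.4065, 0.064], 'conf': 0.68}]
```

{"api": "arm_command", "payload": {"increments": "0 0 0 0.012 0.0014 0 -1;0 0 0 0.03 0.0034 0 -1;0 0 0 0.055 0.0062 0 -1;0 0 0 0.085 0.0096 0 -1;0 0 0 0.115 0.013 0 -1;0 0 0 0.145 0.0164 0 -1;0 0 0 0.175 0.0198 0 -1;0 0 0 0.205 0.0232 0 -1;0 0 0 0.235 0.0266 0 -1;0 0 0 0.265 0.03 0 -1;0 0 0 0.295 0.0333 0 -1;0 0 0 0.325 0.0367 0 -1;0 0 0 0.355 0.0401 0 -1;0 0 0 0.385 0.0435 0 -1;0 0 0 0.41 0.0463 0 -1;0 0 0 0.435 0.0492 0 -1;0 0 0 0.455 0.0514 0 -1;0 0 0 0.467 0.0528 0 -1;0 0 0 0.471 0.0533 0 -1;0 0 0 0.471 0.0533 0 -1"}}

```text
time: 21.8
eef_pos: [0.5591, 0.233, 0.3416]
eef_rot: [-3.141, 0.001, 1.745]
wrist_force: [0.2, -0.7, -4.2]
finger_gap: 0.125
```

```bash
python3 - <<'E'
from h import *
st()
s=snap('wrist','w15'); np.save('pics/w15.npy',s,allow_pickle=True)
delta([.560,.232,.2385],[np.pi,0,1.745])
E
```

```text
t 21.8 p [0.5591 0.233  0.3416] rpy [-3.1413e+00  5.0000e-04  1.7446e+00] F [ 0.2 -0.7 -4.2] gap 0.125 q [ 0.26  0.4   0.26  1.43 -0.    1.66]
rot [-0.02  0.04 -0.07] shift [-1.000e-04  7.000e-04  1.032e-01] dist 0.103
```

View pics/w15.png

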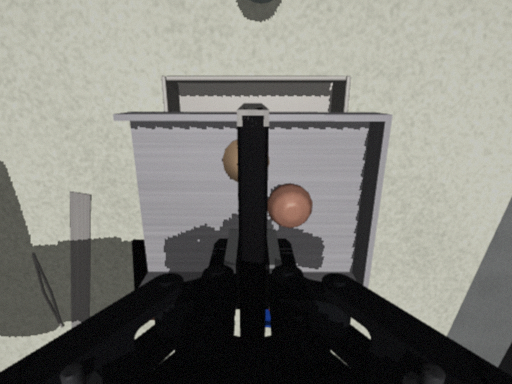

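{"api": "arm_command", "payload": {"increments": "0 0 0 0 0.0007 0.01 -1;0 0 0 0 0.0007 0.03 -1;0 0 0 0 0.0007 0.05 -1;0 0 0 0 0.0007 0.07 -1;0 0 0 0 0.0007 0.085 -1;0 0 0 0 0.0007 0.097 -1;0 0 0 0 0.0007 0.103 -1;0 0 0 0 0.0007 0.103 -1", "newtons": 110}}

```text
time: 22.52
eef_pos: [0.56, 0.2311, 0.2377]
eef_rot: [-3.14, 0.001, 1.742]
wrist_force: [-0.7, -0.3, -3.5]
finger_gap: 0.118
```

```bash
python3 - <<'E'
from h import *
st()
# pivot rows about handle: tool frame shift for tilt a: TCP = H + .053*up'
L=.0525
for a in range(3,64,3):
    t=np.radians(a)
    # in tool frame: up'=-z' ; z'=(0,sin t,cos t) for rotvec -a about x
    sh=np.array([0,0,L])-L*np.array([0,np.sin(t),np.cos(t)])
    print(f"{-a} 0 0 0 {sh[1]:.4f} {sh[2]:.4f} -1",end=';')
E
```

```text
t 22.52 p [0.56   0.2311 0.2377] rpy [-3.1396e+00  8.0000e-04  1.7419e+00] F [-0.7 -0.3 -3.5] gap 0.118 q [ 0.26  0.43  0.02  1.17 -0.    1.66]
-3 0 0 0 -0.0027 0.0001 -1;-6 0 0 0 -0.0055 0.0003 -1;-9 0 0 0 -0.0082 0.0006 -1;-12 0 0 0 -0.0109 0.0011 -1;-15 0 0 0 -0.0136 0.0018 -1;-18 0 0 0 -0.0162 0.0026 -1;-21 0 0 0 -0.0188 0.0035 -1;-24 0 0 0 -0.0214 0.0045 -1;-27 0 0 0 -0.0238 0.0057 -1;-30 0 0 0 -0.0262 0.0070 -1;-33 0 0 0 -0.0286 0.0085 -1;-36 0 0 0 -0.0309 0.0100 -1;-39 0 0 0 -0.0330 0.0117 -1;-42 0 0 0 -0.0351 0.0135 -1;-45 0 0 0 -0.0371 0.0154 -1;-48 0 0 0 -0.0390 0.0174 -1;-51 0 0 0 -0.0408 0.0195 -1;-54 0 0 0 -0.0425 0.0216 -1;-57 0 0 0 -0.0440 0.0239 -1;-60 0 0 0 -0.0455 0.0262 -1;-63 0 0 0 -0.0468 0.0287 -1;
```

{"api": "arm_command", "payload": {"increments": "-3 0 0 0 -0.0027 0.0001 -1;-6 0 0 0 -0.0055 0.0003 -1;-9 0 0 0 -0.0082 0.0006 -1;-12 0 0 0 -0.0109 0.0011 -1;-15 0 0 0 -0.0136 0.0018 -1;-18 0 0 0 -0.0162 0.0026 -1;-21 0 0 0 -0.0188 0.0035 -1;-24 0 0 0 -0.0214 0.0045 -1;-27 0 0 0 -0.0238 0.0057 -1;-30 0 0 0 -0.0262 0.0070 -1;-33 0 0 0 -0.0286 0.0085 -1;-36 0 0 0 -0.0309 0.0100 -1;-39 0 0 0 -0.0330 0.0117 -1;-42 0 0 0 -0.0351 0.0135 -1;-45 0 0 0 -0.0371 0.0154 -1;-48 0 0 0 -0.0390 0.0174 -1;-51 0 0 0 -0.0408 0.0195 -1;-51 0 0 0 -0.0408 0.0195 -1;-51 0 0 0 -0.0408 0.0195 -1;-51 0 0 0 -0.0408 0.0195 -1"}}

```text
time: 24.18
eef_pos: [0.5207, 0.2251, 0.2199]
eef_rot: [2.252, 0.0, 1.743]
wrist_force: [-0.1, 0.0, -2.1]
finger_gap: 0.123
```

```bash
python3 - <<'E'
from h import *
st()
s=snap('scene','s16');s=snap('side','d16');s=snap('wrist','w16')
a=cv2.imread('pics/s16.png')[100:300,200:400];b=cv2.imread('pics/d16.png')[170:350,130:330]
cv2.imwrite('pics/c16.png',np.hstack([cv2.resize(a,(400,400)),cv2.resize(b,(400,400))]))
E
```

```text
t 24.18 p [0.5207 0.2251 0.2199] rpy [2.2525e+00 5.0000e-04 1.7428e+00] F [-0.1  0.  -2.1] gap 0.123 q [ 0.3   0.11 -0.94 -0.36 -0.1   1.65]
```

View pics/c16.png

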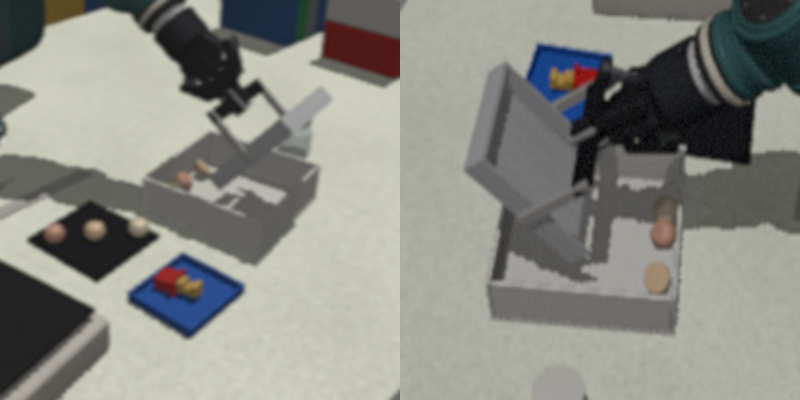

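View pics/w16.png

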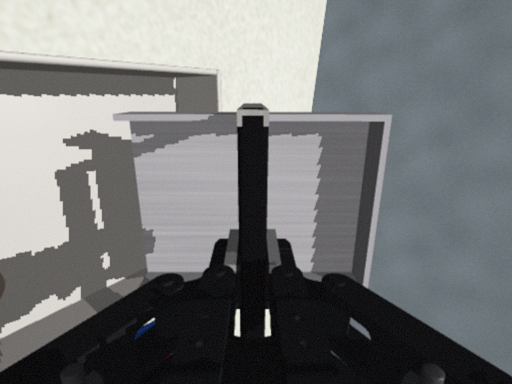

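{"api": "arm_command", "payload": {"increments": "5 0 0 0 0.0046 0.0002 -1;10 0 0 0 0.0091 0.0008 -1;15 0 0 0 0.0136 0.0018 -1;20 0 0 0 0.018 0.0032 -1;25 0 0 0 0.0222 0.0049 -1;30 0 0 0 0.0262 0.007 -1;35 0 0 0 0.0301 0.0095 -1;40 0 0 0 0.0337 0.0123 -1;45 0 0 0 0.0371 0.0154 -1;49 0 0 0 0.0396 0.0181 -1;51 0 0 0 0.0408 0.0195 -1;51 0 0 0 0.0642 0.0006 -1;51 0 0 0 0.0953 -0.0245 -1;51 0 0 0 0.1185 -0.0434 -1;51 0 0 0 0.1185 -0.0434 -1;51 0 0 0 0.1185 -0.0434 -1"}}

```text
time: 25.67
eef_pos: [0.5611, 0.2324, 0.3402]
eef_rot: [3.138, 0.0, 1.743]
wrist_force: [-0.4, 0.8, -3.7]
finger_gap: 0.122
```

```bash
python3 - <<'E'
from h import *
st()
s=snap('scene','s17');s=snap('side','d17');s=snap('wrist','w17')
a=cv2.imread('pics/s17.png')[100:300,200:400];b=cv2.imread('pics/d17.png')[170:350,130:330]
cv2.imwrite('pics/c17.png',np.hstack([cv2.resize(a,(400,400)),cv2.resize(b,(400,400))]))
E
```

```text
t 25.67 p [0.5611 0.2324 0.3402] rpy [3.1383e+00 2.0000e-04 1.7430e+00] F [-0.4  0.8 -3.7] gap 0.122 q [ 0.26  0.4   0.26  1.43 -0.    1.66]
```

View pics/c17.png

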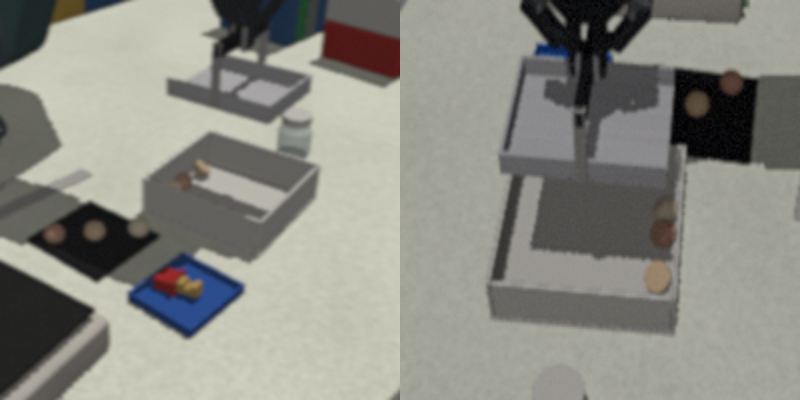

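View pics/w17.png

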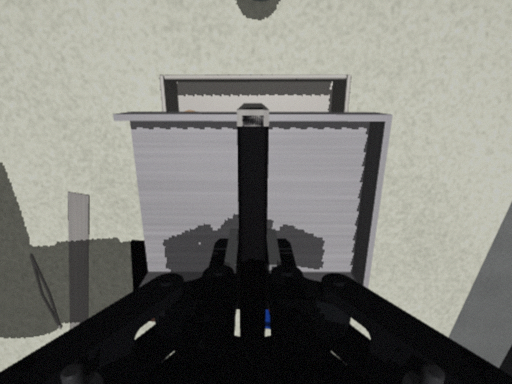

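```bash
python3 - <<'E'
from h import *
b=cv2.imread('pics/d14.png'); cv2.imwrite('pics/p1.png',cv2.resize(b[115:185,220:330],(800,509),interpolation=cv2.INTER_CUBIC))
b=cv2.imread('pics/s17.png'); cv2.imwrite('pics/p2.png',cv2.resize(b[205:315,130:265],(730,595),interpolation=cv2.INTER_CUBIC))
E
```

```text
(no output)
```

View pics/p1.png

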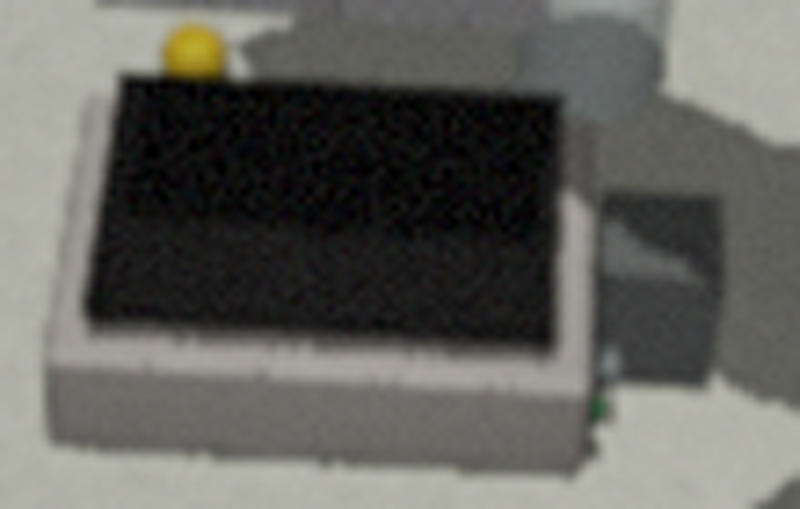

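View pics/p2.png

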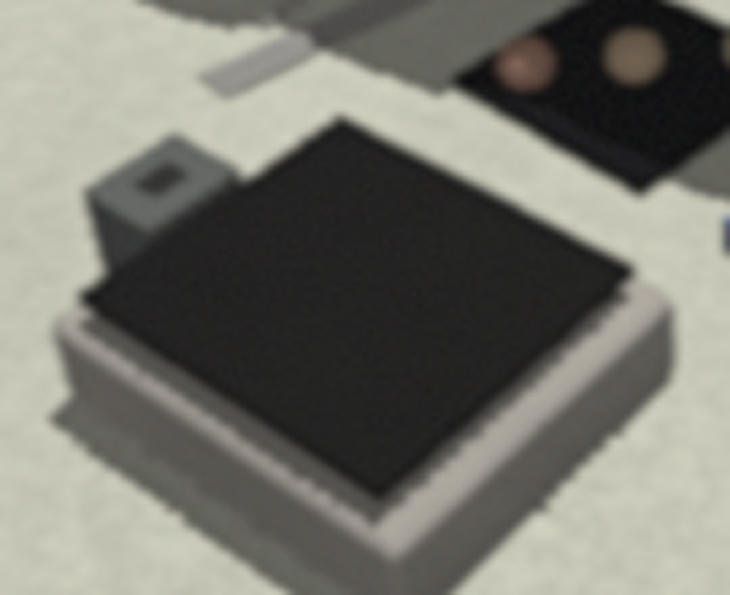

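```bash
python3 - <<'E'
from h import *
s=np.load('pics/d14.npy',allow_pickle=True).item()
def show(n,x): print(n,np.round(x[0],4),round(float(x[1]),4),np.round(x[2],4).tolist())
f=lambda p: np.array(p,float)/7.273+[220,115]
show('side',fit(s,[[.095,-.08],[-.095,-.08],[.095,.08],[-.095,.08]],f([(120,77),(563,97),(88,314),(553,338)]),.07))
s=np.load('pics/s14.npy',allow_pickle=True).item()
f=lambda p: np.array(p,float)/5.407+[130,205]
show('scene',fit(s,[[-.095,.08],[.095,.08],[.095,-.08],[-.095,-.08]],f([(340,118),(633,270),(378,495),(82,300)]),.07))
E
```

```text
side [ 0.5768 -0.2304] 0.1917 [[-0.002, 0.002], [0.0, 0.0005], [-0.0025, -0.0016], [0.0044, -0.0008]]
scene [ 0.588  -0.2354] 0.1859 [[0.0016, -0.0011], [-0.0018, -0.0025], [-0.003, 0.0009], [0.0032, 0.0028]]
```

```bash
python3 - <<'E'
from h import *
delta([.5825,-.2352,.342],[np.pi,0,1.752])
E
```

```text
rot [-0.12  0.04 -0.51] shift [-0.4642 -0.058  -0.0042] dist 0.468
```

{"api": "arm_command", "payload": {"increments": "0 0 0 -0.012 -0.0015 0 -1;0 0 0 -0.032 -0.004 0 -1;0 0 0 -0.06 -0.0075 0 -1;0 0 0 -0.09 -0.0112 0 -1;0 0 0 -0.12 -0.015 0 -1;0 0 0 -0.15 -0.0187 0 -1;0 0 0 -0.18 -0.0225 0 -1;0 0 0 -0.21 -0.0262 0 -1;0 0 0 -0.24 -0.03 0 -1;0 0 0 -0.27 -0.0337 0 -1;0 0 0 -0.3 -0.0375 0 -1;0 0 0 -0.33 -0.0412 0 -1;0 0 0 -0.36 -0.045 0 -1;0 0 0 -0.39 -0.0487 0 -1;0 0 -0.2 -0.415 -0.052 0 -1;0 0 -0.3 -0.437 -0.0546 0 -1;0 0 -0.5 -0.455 -0.057 -0.003 -1;-0.1 0 -0.5 -0.464 -0.058 -0.004 -1;-0.1 0 -0.5 -0.464 -0.058 -0.004 -1;-0.1 0 -0.5 -0.464 -0.058 -0.004 -1"}}

```text
time: 27.48
eef_pos: [0.5825, -0.2348, 0.3422]
eef_rot: [3.141, -0.0, 1.751]
wrist_force: [0.5, 0.9, -1.5]
finger_gap: 0.116
```

```bash
python3 - <<'E'
from h import *
st()
delta([.5825,-.2352,.228],[np.pi,0,1.752])
E
```

```text
t 27.48 p [ 0.5825 -0.2348  0.3422] rpy [ 3.1407e+00 -3.0000e-04  1.7512e+00] F [ 0.5  0.9 -1.5] gap 0.116 q [-0.51  0.44  0.33  1.46  0.    0.88]
rot [ 0.05 -0.02 -0.05] shift [-0.0005 -0.0002  0.1142] dist 0.114
```

Lower to about 15 mm above the platform and check the alignment.

{"api": "arm_command", "payload": {"increments": "0 0 0 -0.0005 0 0.02 -1;0 0 0 -0.0005 0 0.045 -1;0 0 0 -0.0005 0 0.07 -1;0 0 0 -0.0005 0 0.09 -1;0 0 0 -0.0005 0 0.105 -1;0 0 0 -0.0005 0 0.114 -1;0 0 0 -0.0005 0 0.114 -1;0 0 0 -0.0005 0 0.114 -1"}}

```text
time: 28.15
eef_pos: [0.5831, -0.2347, 0.2292]
eef_rot: [3.14, 0.0, 1.753]
wrist_force: [-0.7, -0.5, -1.2]
finger_gap: 0.12
```

```bash
python3 - <<'E'
from h import *
st()
s=snap('wrist','w18'); np.save('pics/w18.npy',s,allow_pickle=True)
sc=snap('scene','s18'); np.save('pics/s18.npy',sc,allow_pickle=True)
sd=snap('side','d18'); np.save('pics/d18.npy',sd,allow_pickle=True)
a=cv2.imread('pics/s18.png')[190:320,120:270];b=cv2.imread('pics/d18.png')[85:185,210:330]
cv2.imwrite('pics/c18.png',np.hstack([cv2.resize(a,(400,347)),cv2.resize(b,(400,347))]))
E
```

```text
t 28.15 p [ 0.5831 -0.2347  0.2292] rpy [3.1400e+00 4.0000e-04 1.7526e+00] F [-0.7 -0.5 -1.2] gap 0.12 q [-0.51  0.47  0.07  1.17  0.    0.88]
```

View pics/c18.png

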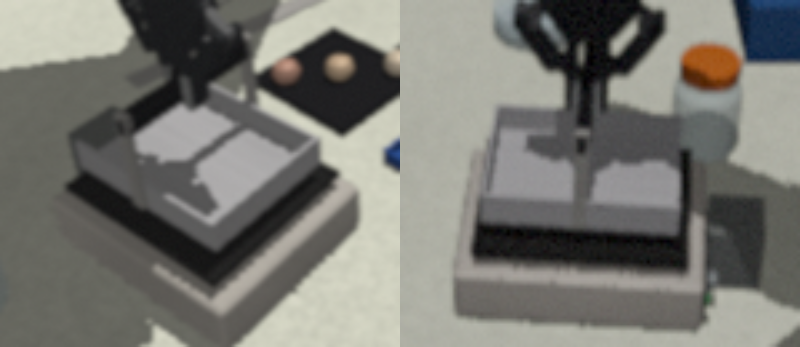

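View pics/w18.png

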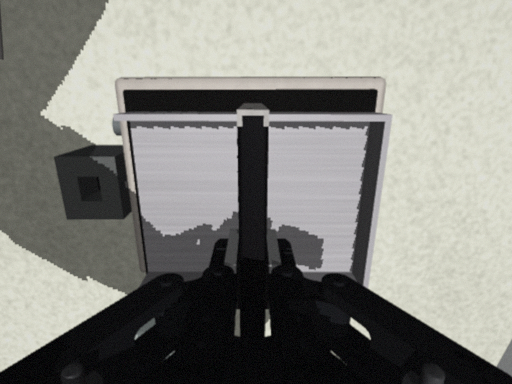

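```bash
python3 - <<'E'
from h import *
im=cv2.imread('pics/w18.png'); 
cv2.imwrite('pics/p3.png',np.hstack([cv2.resize(im[70:130,105:165],(400,400),interpolation=cv2.INTER_CUBIC),cv2.resize(im[70:130,340:400],(400,400),interpolation=cv2.INTER_CUBIC)]))
s=np.load('pics/w18.npy',allow_pickle=True).item()
# predicted corners given shaker est
for t,yaw in ((np.array([.5825,-.2345]),.182),):
    c,si=np.cos(yaw),np.sin(yaw);M=np.array([[c,-si],[si,c]])
    print(proj(s,np.c_[np.array([[-.095,.08],[.095,.08]])@M.T+t,[.07,.07]]))
    print(proj(s,np.c_[np.array([[-.11,.09],[.11,.09]])@M.T+t,[.052,.052]]))
E
```

```text
[[121.82718772  91.07830656]
 [379.30549565  90.93601176]]
[[110.6143778   77.94935292]
 [390.54669404  77.81841526]]
```

View pics/p3.png

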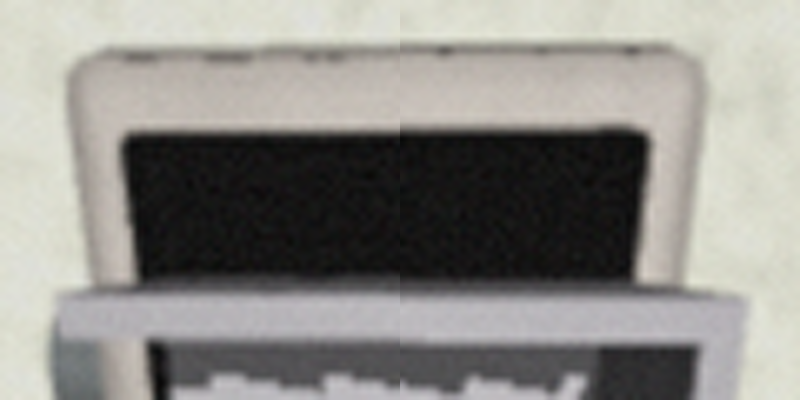

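```bash
python3 - <<'E'
from h import *
s=np.load('pics/w18.npy',allow_pickle=True).item()
t=np.array([.5831,-.2347]);yaw=1.7526-np.pi/2
c,si=np.cos(yaw),np.sin(yaw);M=np.array([[c,-si],[si,c]])
print('pred tray outer',proj(s,np.c_[np.array([[-.085,.065],[.085,.065]])@M.T+t,[.115,.115]]))
print('pred tray inner',proj(s,np.c_[np.array([[-.085,.061],[.081,.061]])@M.T+t,[.115,.115]]))
# same at w13 (before lift)
E
```

```text
pred tray outer [[111.54578758 116.70027202]
 [391.12069806 116.55576078]]
pred tray inner [[112.48928404 123.41267149]
 [383.67211895 123.2603664 ]]
```

{"api": "arm_command", "payload": {"increments": "0 0 0 0 -0.0018 0.004 -1;0 0 0 0 -0.0018 0.008 -1;0 0 0 0 -0.0018 0.011 -1;0 0 0 0 -0.0018 0.013 -1;0 0 0 0 -0.0018 0.0145 -1;0 0 0 0 -0.0018 0.0155 -1;0 0 0 0 -0.0018 0.0163 -1;0 0 0 0 -0.0018 0.0168 -1;0 0 0 0 -0.0018 0.0168 -1"}}

```text
time: 29.05
eef_pos: [0.5814, -0.2357, 0.2124]
eef_rot: [3.14, 0.001, 1.752]
wrist_force: [-1.2, 1.4, 2.8]
finger_gap: 0.123
```

```bash
python3 - <<'E'
from h import *
st()
E
```

```text
t 29.05 p [ 0.5814 -0.2357  0.2124] rpy [3.1397e+00 9.0000e-04 1.7519e+00] F [-1.2  1.4  2.8] gap 0.123 q [-0.52  0.47  0.03  1.13  0.    0.87]
```

{"api": "arm_command", "payload": {"increments": "0 0 0 0 0 0 -1;0 0 0 0 0 0 -1;0 0 0 0 0 0 -0.6;0 0 0 0 0 0 -0.3;0 0 0 0 0 0 0;0 0 0 0 0 0 0.4;0 0 0 0 0 0 0.8;0 0 0 0 0 0 1;0 0 0 0 0 0 1", "newtons": 20}}

```text
time: 29.8
eef_pos: [0.5814, -0.2357, 0.212]
eef_rot: [3.14, 0.001, 1.752]
wrist_force: [0.3, -0.9, 0.1]
finger_gap: 0.996
```

{"api": "arm_command", "payload": {"increments": "0 0 0 0 0 -0.03 1;0 0 0 0 0 -0.06 1;0 0 0 0 0 -0.1 1;0 0 7 -0.03 -0.03 -0.14 1;0 0 14 -0.03 -0.07 -0.18 1;0 0 21 -0.03 -0.08 -0.2 1;0 0 28 -0.03 -0.08 -0.21 1;0 0 35 -0.03 -0.08 -0.21 1;0 0 42 -0.03 -0.08 -0.21 1;0 0 49 -0.03 -0.08 -0.21 1;0 0 56 -0.03 -0.08 -0.21 1;0 0 63 -0.03 -0.08 -0.21 1;0 0 70 -0.03 -0.08 -0.21 1;0 0 77 -0.03 -0.08 -0.21 1;0 0 84 -0.03 -0.08 -0.21 1;0 0 90 -0.03 -0.08 -0.21 1;0 0 90 -0.03 -0.08 -0.21 1;0 0 90 -0.03 -0.08 -0.21 1"}}

```text
time: 31.3
eef_pos: [0.5077, -0.2795, 0.4219]
eef_rot: [3.141, -0.002, 0.184]
wrist_force: [-0.4, -0.2, 0.3]
finger_gap: 0.995
```

```bash
python3 - <<'E'
from h import *
st()
s=snap('wrist','w19'); np.save('pics/w19.npy',s,allow_pickle=True)
im=cv2.imread('pics/w19.png'); cv2.imwrite('pics/w19b.png',cv2.resize(im[0:240,110:430],(800,600),interpolation=cv2.INTER_CUBIC))
E
```

```text
t 31.3 p [ 0.5077 -0.2795  0.4219] rpy [ 3.1411e+00 -1.6000e-03  1.8450e-01] F [-0.4 -0.2  0.3] gap 0.995 q [-0.64  0.36  0.42  1.62  0.    2.31]
```

View pics/w19b.png

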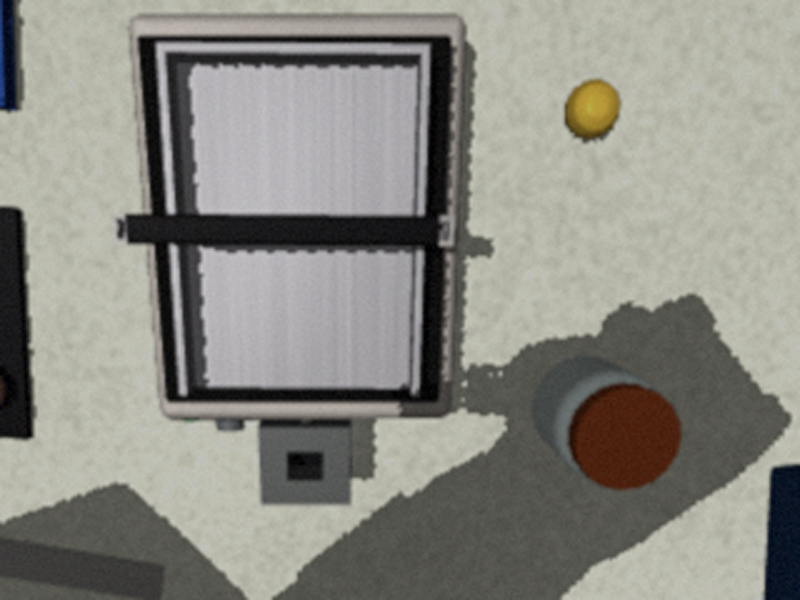

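```bash
python3 - <<'E'
from h import *
im=cv2.imread('pics/w19.png')
def c(x,y): return cv2.resize(im[max(y-15,0):max(y-15,0)+30,x-20:x+20],(400,300),interpolation=cv2.INTER_CUBIC)
cv2.imwrite('pics/p4.png',np.vstack([np.hstack([c(170,17),c(285,17)]),np.hstack([c(180,158),c(282,158)])]))
E
```

```text
(no output)
```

View pics/p4.png

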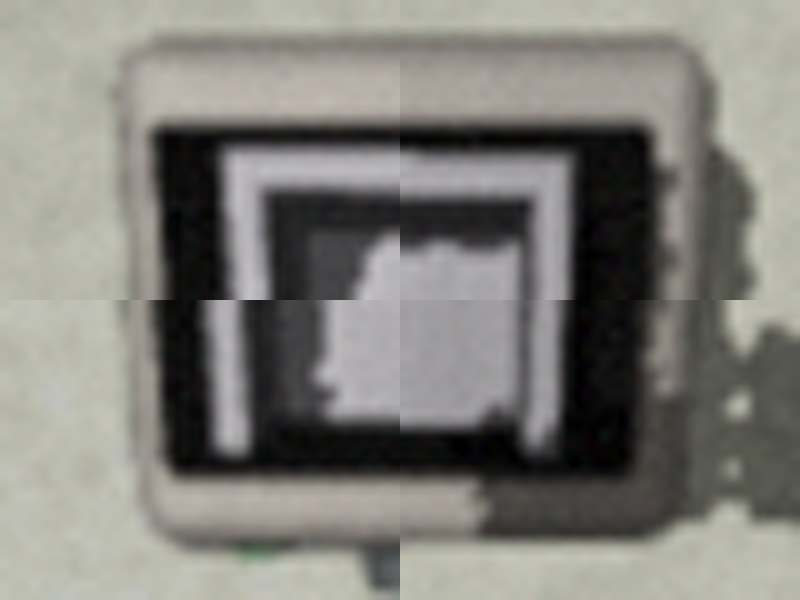

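```bash
python3 - <<'E'
from h import *
s=np.load('pics/w19.npy',allow_pickle=True).item()
def show(n,x): print(n,np.round(x[0],4),round(float(x[1]),4),np.round(x[2],4).tolist())
m=lambda a,b:[[a,b],[a,-b],[-a,b],[-a,-b]]
show('plat',fit(s,m(.095,.08),[(165.8,14.7),(290.5,14.7),(176.8,160.2),(285.6,160.2)],.07))
show('tray',fit(s,m(.085,.065),[(172.2,17),(282.5,17.2),(181.5,158.7),(277.5,158.7)],.098))
p=fit(s,m(.095,.08),[(165.8,14.7),(290.5,14.7),(176.8,160.2),(285.6,160.2)],.07)
c,si=np.cos(.18),np.sin(.18)
print('tray in shaker frame',np.array([[c,si],[-si,c]])@(np.array([fit(s,m(.085,.065),[(172.2,17),(282.5,17.2),(181.5,158.7),(277.5,158.7)],.098)[0]-p[0]]).ravel()))
E
```

```text
plat [ 0.5817 -0.2344] 0.1837 [[-0.0011, -0.0013], [-0.0014, 0.0008], [0.0013, -0.0005], [0.0011, 0.001]]
tray [ 0.5813 -0.2348] 0.1787 [[-0.0, 0.0001], [0.0006, -0.0005], [-0.0007, 0.0003], [0.0001, 0.0001]]
tray in shaker frame [-0.00048653 -0.00036149]
```

```bash
python3 - <<'E'
from h import *
delta([.49,-.08,.34],[np.pi,0,1.75])
E
```

```text
rot [ 9.000e-02 -5.000e-02 -8.967e+01] shift [ 0.0192 -0.1995  0.0818] dist 0.216
```

{"api": "arm_command", "payload": {"increments": "0 0 -7 0.019 -0.03 0 1;0 0 -14 0.019 -0.06 0 1;0 0 -21 0.019 -0.09 0.01 1;0 0 -28 0.019 -0.12 0.02 1;0 0 -35 0.019 -0.15 0.04 1;0 0 -42 0.019 -0.18 0.06 1;0 0 -49 0.019 -0.2 0.08 1;0 0 -56 0.019 -0.2 0.082 1;0 0 -63 0.019 -0.2 0.082 1;0 0 -70 0.019 -0.2 0.082 1;0 0 -77 0.019 -0.2 0.082 1;0 0 -84 0.019 -0.2 0.082 1;0 0 -89.7 0.019 -0.2 0.082 1;0 0 -89.7 0.019 -0.2 0.082 1;0 0 -89.7 0.019 -0.2 0.082 1"}}

```text
time: 32.6
eef_pos: [0.4905, -0.0794, 0.3399]
eef_rot: [3.14, 0.001, 1.745]
wrist_force: [0.6, -0.1, -0.7]
finger_gap: 1.005
```

```bash
python3 - <<'E'
from h import *
st()
s=snap('wrist','w20'); np.save('pics/w20.npy',s,allow_pickle=True)
b=finder.boxes_of('wrist','stray1');print([(np.round(x['point'],3).tolist(),round(x['conf'],2),np.round(proj(s,x['point'])[0]).tolist()) for x in b])
E
```

```text
t 32.6 p [ 0.4905 -0.0794  0.3399] rpy [3.1399e+00 6.0000e-04 1.7455e+00] F [ 0.6 -0.1 -0.7] gap 1.005 q [-0.32  0.2  -0.03  1.33  0.    1.07]
[([0.484, 0.006, 0.029], 0.79, [258.0, 88.0]), ([0.519, 0.059, 0.031], 0.67, [296.0, 46.0]), ([0.447, -0.041, 0.031], 0.64, [223.0, 121.0])]
```

View pics/w20.png

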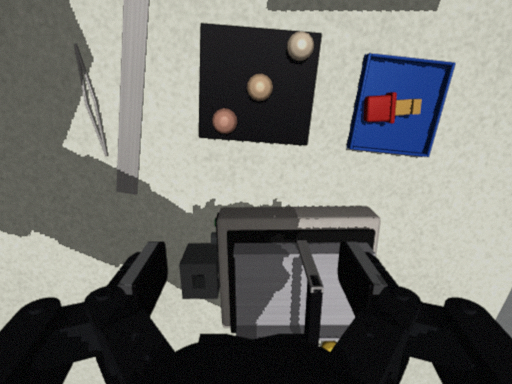

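```bash
python3 - <<'E'
from h import *
s=np.load('pics/w20.npy',allow_pickle=True).item()
P=at_z(s,[(301,46),(260,87.5),(224.5,121)],.021); print(P.round(4))
for p in P[::-1]: delta([p[0],p[1],.18],[np.pi,0,1.745])
E
```

```text
[[ 0.5259  0.0623  0.021 ]
 [ 0.486   0.0073  0.021 ]
 [ 0.4484 -0.0408  0.021 ]]
rot [ 0.09  0.03 -0.02] shift [ 0.0454 -0.0351  0.1598] dist 0.17
rot [ 0.09  0.03 -0.02] shift [0.0863 0.0103 0.1598] dist 0.182
rot [ 0.09  0.03 -0.02] shift [0.1335 0.0592 0.1599] dist 0.216
```

{"api": "arm_command", "payload": {"increments": "0 0 0 0.0454 -0.0351 0.03 0.8;0 0 0 0.0454 -0.0351 0.07 0.8;0 0 0 0.0454 -0.0351 0.11 0.8;0 0 0 0.0454 -0.0351 0.15 0.8;0 0 0 0.0454 -0.0351 0.16 0.8;0 0 0 0.0454 -0.0351 0.16 0.8;0 0 0 0.0454 -0.0351 0.16 0.8", "newtons": 25}}

```text
time: 33.28
eef_pos: [0.4481, -0.0409, 0.1799]
eef_rot: [3.141, -0.0, 1.746]
wrist_force: [-0.0, -0.1, 0.2]
finger_gap: 0.898
```

```bash
python3 - <<'E'
from h import *
st()
s=snap('wrist','w21'); np.save('pics/w21.npy',s,allow_pickle=True)
b=finder.boxes_of('wrist','stray1');print([(np.round(x['point'],3).tolist(),round(x['conf'],2),np.round(proj(s,x['point'])[0]).tolist()) for x in b])
E
```

```text
t 33.28 p [ 0.4481 -0.0409  0.1799] rpy [ 3.1411 -0.      1.7457] F [-0.  -0.1  0.2] gap 0.898 q [-0.27  0.22 -0.47  0.88  0.    1.12]
[([0.45, -0.039, 0.031], 0.96, [255.0, 196.0]), ([0.519, 0.062, 0.031], 0.74, [377.0, 78.0])]
```

View pics/w21.png

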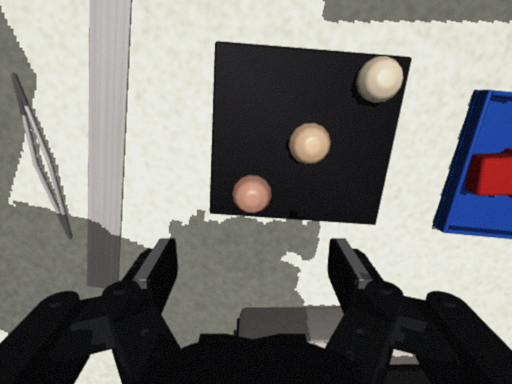

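{"api": "arm_command", "payload": {"increments": "0 0 0 0 0 0.03 0.8;0 0 0 0 0 0.06 0.8;0 0 0 0 0 0.085 0.8;0 0 0 0 0 0.099 0.8;0 0 0 0 0 0.099 0.8;0 0 0 0 0 0.099 0.4;0 0 0 0 0 0.099 0.1;0 0 0 0 0 0.099 -0.1;0 0 0 0 0 0.099 -0.3;0 0 0 0 0 0.099 -0.6;0 0 0 0 0 0.099 -0.6;0 0 0 0 0 0.099 -0.6;0 0 0 0 0 0.099 -0.6"}}

```text
time: 34.47
eef_pos: [0.4493, -0.0412, 0.082]
eef_rot: [3.138, 0.002, 1.747]
wrist_force: [-1.0, -0.2, 12.1]
finger_gap: 0.356
```

```bash
python3 - <<'E'
from h import *
st()
s=snap('wrist','w22')
E
```

```text
t 34.47 p [ 0.4493 -0.0412  0.082 ] rpy [3.1377e+00 1.7000e-03 1.7467e+00] F [-1.  -0.2 12.1] gap 0.356 q [-0.27  0.33 -0.63  0.6   0.    1.12]
```

View pics/w22.png

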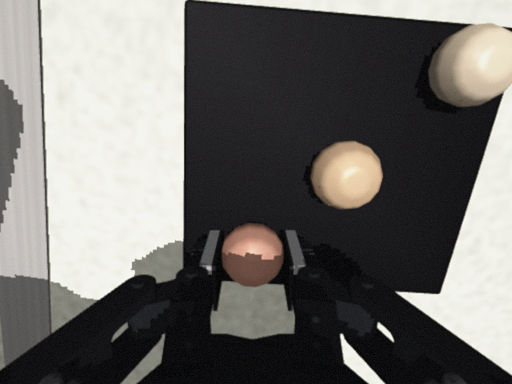

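{"api": "arm_command", "payload": {"increments": "0 0 0 0 0 -0.02 -0.6;0 0 0 0 0 -0.05 -0.6;0 0 0 0 0 -0.09 -0.6;0 0 0 0.01 0.007 -0.12 -0.6;0 0 0 0.04 0.029 -0.13 -0.6;0 0 0 0.07 0.051 -0.13 -0.6;0 0 0 0.1 0.073 -0.13 -0.6;0 0 0 0.13 0.095 -0.13 -0.6;0 0 0 0.16 0.117 -0.13 -0.6;0 0 0 0.19 0.139 -0.13 -0.6;0 0 0 0.22 0.161 -0.12 -0.6;0 0 0 0.239 0.175 -0.1 -0.6;0 0 0 0.239 0.175 -0.07 -0.6;0 0 0 0.239 0.175 -0.04 -0.6;0 0 0 0.239 0.175 -0.02 -0.6;0 0 0 0.239 0.175 -0.016 -0.6;0 0 0 0.239 0.175 -0.016 -0.6"}}

```text
time: 35.93
eef_pos: [0.5784, 0.2249, 0.0965]
eef_rot: [-3.141, 0.001, 1.747]
wrist_force: [-1.1, -0.3, 0.8]
finger_gap: 0.351
```

```bash
python3 - <<'E'
from h import *
st()
s=snap('wrist','w23')
E
```

```text
t 35.93 p [0.5784 0.2249 0.0965] rpy [-3.1415e+00  6.0000e-04  1.7466e+00] F [-1.1 -0.3  0.8] gap 0.351 q [ 0.24  0.55 -0.17  0.85 -0.    1.63]
```

View pics/w23.png

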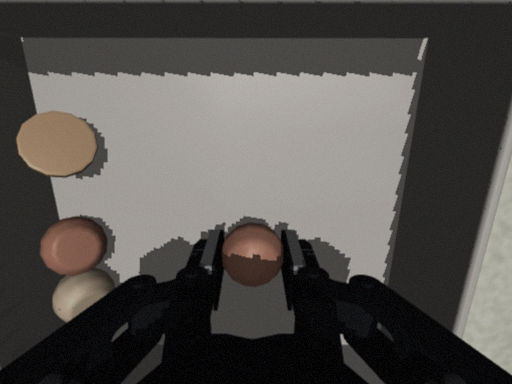

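{"api": "arm_command", "payload": {"increments": "0 0 0 0 0 0 -0.3;0 0 0 0 0 0 0;0 0 0 0 0 0 0.2;0 0 0 0 0 0 0.2;0 0 0 0 0 -0.03 0.2;0 0 0 0 0 -0.07 0.4;0 0 0 0 0 -0.11 0.8;0 0 0 -0.03 -0.02 -0.12 0.8;0 0 0 -0.065 -0.043 -0.12 0.8;0 0 0 -0.1 -0.065 -0.12 0.8;0 0 0 -0.135 -0.088 -0.12 0.8;0 0 0 -0.17 -0.11 -0.11 0.8;0 0 0 -0.198 -0.129 -0.09 0.8;0 0 0 -0.198 -0.129 -0.084 0.8;0 0 0 -0.198 -0.129 -0.084 0.8"}}

```text
time: 37.23
eef_pos: [0.4853, 0.0063, 0.1801]
eef_rot: [3.142, -0.0, 1.744]
wrist_force: [-0.2, 0.2, -0.1]
finger_gap: 0.9
```

```bash
python3 - <<'E'
from h import *
st()
s=snap('wrist','w24'); np.save('pics/w24.npy',s,allow_pickle=True)
b=finder.boxes_of('wrist','stray1');print([(np.round(x['point'],3).tolist(),round(x['conf'],2),np.round(proj(s,x['point'])[0]).tolist()) for x in b])
E
```

```text
t 37.23 p [0.4853 0.0063 0.1801] rpy [ 3.1415 -0.      1.7436] F [-0.2  0.2 -0.1] gap 0.9 q [-0.16  0.27 -0.39  0.91  0.    1.24]
[([0.524, 0.061, 0.034], 0.88, [317.0, 139.0]), ([0.487, 0.01, 0.03], 0.84, [255.0, 194.0])]
```

View pics/w24.png

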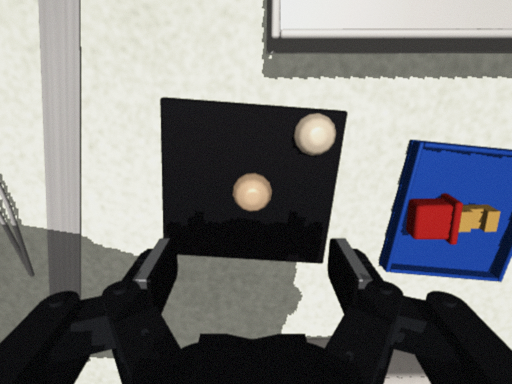

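{"api": "arm_command", "payload": {"increments": "0 0 0 0.001 0 0.03 0.8;0 0 0 0.001 0 0.06 0.8;0 0 0 0.001 0 0.085 0.8;0 0 0 0.001 0 0.095 0.8;0 0 0 0.001 0 0.095 0.8;0 0 0 0.001 0 0.095 0.4;0 0 0 0.001 0 0.095 0.1;0 0 0 0.001 0 0.095 -0.1;0 0 0 0.001 0 0.095 -0.3;0 0 0 0.001 0 0.095 -0.6;0 0 0 0.001 0 0.095 -0.6;0 0 0 0.001 0 0.095 -0.6;0 0 0 0.001 0 0.095 -0.6"}}

```text
time: 38.42
eef_pos: [0.4871, 0.0085, 0.0869]
eef_rot: [3.138, 0.001, 1.747]
wrist_force: [-0.4, 1.1, 9.4]
finger_gap: 0.355
```

```bash
python3 - <<'E'
from h import *
st()
delta([.575,.255,.23],[np.pi,0,1.744])
E
```

```text
t 38.42 p [0.4871 0.0085 0.0869] rpy [3.1379e+00 8.0000e-04 1.7467e+00] F [-0.4  1.1  9.4] gap 0.355 q [-0.15  0.37 -0.54  0.65  0.    1.24]
rot [0.21 0.04 0.16] shift [ 0.2272  0.1303 -0.1428] dist 0.298
```

{"api": "arm_command", "payload": {"increments": "0 0 0 0 0 -0.02 -0.6;0 0 0 0 0 -0.05 -0.6;0 0 0 0 0 -0.09 -0.6;0 0 0 0.01 0.006 -0.12 -0.6;0 0 0 0.04 0.024 -0.13 -0.6;0 0 0 0.07 0.042 -0.13 -0.6;0 0 0 0.1 0.06 -0.13 -0.6;0 0 0 0.13 0.079 -0.13 -0.6;0 0 0 0.16 0.097 -0.13 -0.6;0 0 0 0.19 0.115 -0.13 -0.6;0 0 0 0.22 0.133 -0.12 -0.6;0 0 0 0.2445 0.148 -0.1 -0.6;0 0 0 0.2445 0.148 -0.07 -0.6;0 0 0 0.2445 0.148 -0.04 -0.6;0 0 0 0.2445 0.148 -0.017 -0.6;0 0 0 0.2445 0.148 -0.013 -0.6;0 0 0 0.2445 0.148 -0.013 -0.6"}}

```text
time: 39.83
eef_pos: [0.5887, 0.2749, 0.0983]
eef_rot: [-3.141, 0.001, 1.747]
wrist_force: [-0.4, -0.0, -0.4]
finger_gap: 0.35
```

```bash
python3 - <<'E'
from h import *
st()
s=snap('wrist','w25')
E
```

```text
t 39.83 p [0.5887 0.2749 0.0983] rpy [-3.1411e+00  8.0000e-04  1.7466e+00] F [-0.4 -0.  -0.4] gap 0.35 q [ 0.31  0.59 -0.08  0.9  -0.    1.71]
```

View pics/w25.png

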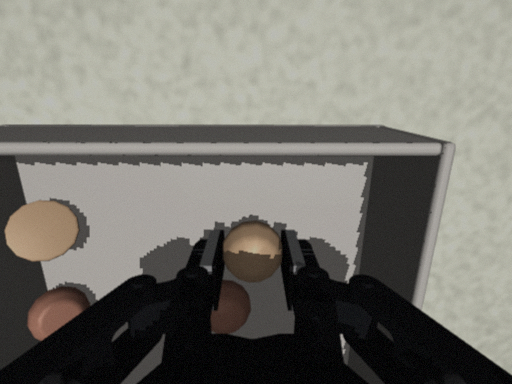

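{"api": "arm_command", "payload": {"increments": "0 0 0 0 0 0 -0.3;0 0 0 0 0 0 0;0 0 0 0 0 0 0.2;0 0 0 0 0 0 0.2;0 0 0 0 0 -0.03 0.2;0 0 0 0 0 -0.07 0.4;0 0 0 0 0 -0.11 0.8;0 0 0 -0.03 -0.015 -0.12 0.8;0 0 0 -0.065 -0.033 -0.12 0.8;0 0 0 -0.1 -0.05 -0.12 0.8;0 0 0 -0.135 -0.068 -0.12 0.8;0 0 0 -0.17 -0.085 -0.11 0.8;0 0 0 -0.199 -0.0995 -0.09 0.8;0 0 0 -0.199 -0.0995 -0.082 0.8;0 0 0 -0.199 -0.0995 -0.082 0.8"}}

```text
time: 41.13
eef_pos: [0.525, 0.0605, 0.1799]
eef_rot: [-3.141, 0.0, 1.744]
wrist_force: [0.8, 0.0, 0.2]
finger_gap: 0.9
```

```bash
python3 - <<'E'
from h import *
st()
s=snap('wrist','w26'); np.save('pics/w26.npy',s,allow_pickle=True)
b=finder.boxes_of('wrist','stray1');print([(np.round(x['point'],3).tolist(),round(x['conf'],2),np.round(proj(s,x['point'])[0]).tolist()) for x in b])
E
```

```text
t 41.13 p [0.525  0.0605 0.1799] rpy [-3.1414e+00  1.0000e-04  1.7439e+00] F [0.8 0.  0.2] gap 0.9 q [-0.04  0.34 -0.29  0.94 -0.    1.36]
[([0.524, 0.065, 0.03], 0.9, [251.0, 193.0]), ([0.676, 0.044, 0.003], 0.39, [411.0, 231.0]), ([0.657, 0.025, 0.023], 0.28, [395.0, 257.0])]
```

View pics/w26.png

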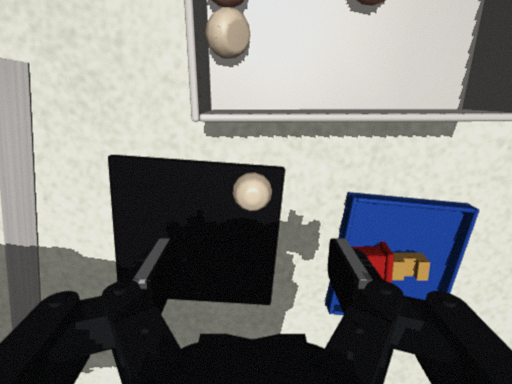

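{"api": "arm_command", "payload": {"increments": "0 0 0 0.0015 0 0.03 0.5;0 0 0 0.0015 0 0.06 0.5;0 0 0 0.0015 0 0.085 0.5;0 0 0 0.0015 0 0.0935 0.5;0 0 0 0.0015 0 0.0935 0.5;0 0 0 0.0015 0 0.0935 0.3;0 0 0 0.0015 0 0.0935 0.1;0 0 0 0.0015 0 0.0935 -0.1;0 0 0 0.0015 0 0.0935 -0.3;0 0 0 0.0015 0 0.0935 -0.6;0 0 0 0.0015 0 0.0935 -0.6;0 0 0 0.0015 0 0.0935 -0.6;0 0 0 0.0015 0 0.0935 -0.6"}}

```text
time: 42.32
eef_pos: [0.5266, 0.0633, 0.0887]
eef_rot: [3.138, 0.001, 1.747]
wrist_force: [-1.8, 1.5, 11.3]
finger_gap: 0.355
```

```bash
python3 - <<'E'
from h import *
st()
delta([.605,.20,.10],[np.pi,0,1.744])
E
```

```text
t 42.32 p [0.5266 0.0633 0.0887] rpy [3.1376e+00 8.0000e-04 1.7467e+00] F [-1.8  1.5 11.3] gap 0.355 q [-0.03  0.43 -0.43  0.71  0.    1.36]
rot [0.23 0.05 0.15] shift [ 0.1209  0.1011 -0.011 ] dist 0.158
```

{"api": "arm_command", "payload": {"increments": "0 0 0 0 0 -0.02 -0.6;0 0 0 0 0 -0.05 -0.6;0 0 0 0 0 -0.09 -0.6;0 0 0 0 0 -0.12 -0.6;0 0 0 0.02 0.018 -0.13 -0.6;0 0 0 0.04 0.036 -0.13 -0.6;0 0 0 0.06 0.054 -0.13 -0.6;0 0 0 0.08 0.072 -0.13 -0.6;0 0 0 0.1 0.09 -0.12 -0.6;0 0 0 0.106 0.0985 -0.1 -0.6;0 0 0 0.106 0.0985 -0.07 -0.6;0 0 0 0.106 0.0985 -0.04 -0.6;0 0 0 0.106 0.0985 -0.017 -0.6;0 0 0 0.106 0.0985 -0.013 -0.6;0 0 0 0.106 0.0985 -0.013 -0.6"}}

```text
time: 43.57
eef_pos: [0.6038, 0.1847, 0.1]
eef_rot: [-3.141, 0.0, 1.747]
wrist_force: [-0.1, 0.1, 0.4]
finger_gap: 0.352
```

```bash
python3 - <<'E'
from h import *
st()
s=snap('wrist','w27')
E
```

```text
t 43.57 p [0.6038 0.1847 0.1   ] rpy [-3.1412e+00  5.0000e-04  1.7466e+00] F [-0.1  0.1  0.4] gap 0.352 q [ 0.17  0.56 -0.14  0.87 -0.    1.56]
```

View pics/w27.png

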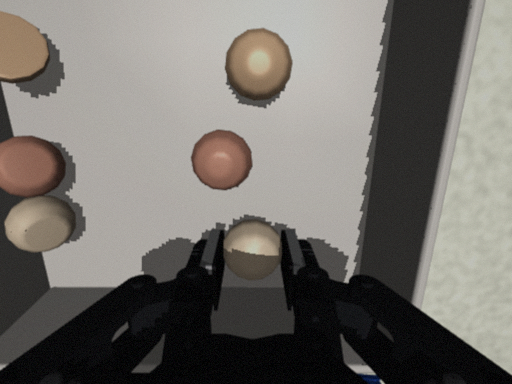

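{"api": "arm_command", "payload": {"increments": "0 0 0 0 0 0 -0.3;0 0 0 0 0 0 0;0 0 0 0 0 0 0.2;0 0 0 0 0 0 0.2;0 0 0 0 0 -0.03 0.2;0 0 0 0 0 -0.07 0.4;0 0 0 0 0 -0.11 0.8;0 0 0 -0.02 -0.02 -0.15 1;0 0 0 -0.04 -0.045 -0.18 1;0 0 0 -0.065 -0.075 -0.21 1;0 0 0 -0.09 -0.105 -0.24 1;0 0 0 -0.115 -0.135 -0.27 1;0 0 0 -0.143 -0.168 -0.3 1;0 0 0 -0.143 -0.168 -0.3 1;0 0 0 -0.143 -0.168 -0.3 1;0 0 0 -0.143 -0.168 -0.3 1"}}

```text
time: 44.95
eef_pos: [0.4629, 0.0138, 0.4021]
eef_rot: [3.136, 0.002, 1.744]
wrist_force: [0.5, -0.6, 0.1]
finger_gap: 1.001
```

```bash
python3 - <<'E'
from h import *
st()
s=snap('scene','s28');s=snap('side','d28');s=snap('wrist','w28')
a=cv2.imread('pics/s28.png')[130:360,60:380];b=cv2.imread('pics/d28.png')[70:384,150:350]
cv2.imwrite('pics/c28.png',np.hstack([cv2.resize(a,(480,345)),cv2.resize(b,(220,345))]))
for n in ['jar1','jar2']:
  for c in ['scene','side']:
    bb=finder.boxes_of(c,n);print(n,c,[(np.round(x['point'],3).tolist(),round(x['conf'],2)) for x in bb])
E
```

```text
t 44.95 p [0.4629 0.0138 0.4021] rpy [3.1365e+00 1.7000e-03 1.7443e+00] F [ 0.5 -0.6  0.1] gap 1.001 q [-0.15  0.14  0.05  1.48  0.    1.25]
jar1 scene [([0.548, 0.425, 0.053], 0.89), ([0.527, -0.433, 0.07], 0.73)]
jar1 side [([0.529, 0.456, 0.074], 0.76), ([0.574, -0.24, 0.078], 0.73), ([0.501, -0.409, 0.061], 0.63), ([0.572, 0.223, 0.005], 0.62)]
jar2 scene [([0.548, 0.425, 0.053], 0.89), ([0.527, -0.433, 0.07], 0.73)]
jar2 side [([0.529, 0.456, 0.074], 0.76), ([0.574, -0.24, 0.078], 0.73), ([0.501, -0.409, 0.061], 0.63), ([0.572, 0.223, 0.005], 0.62)]
```

View pics/c28.png

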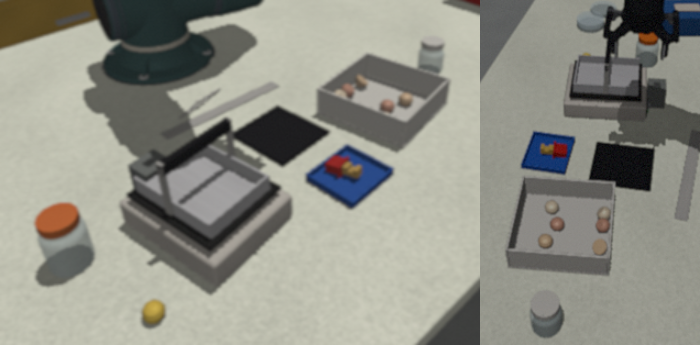

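View pics/d28.png

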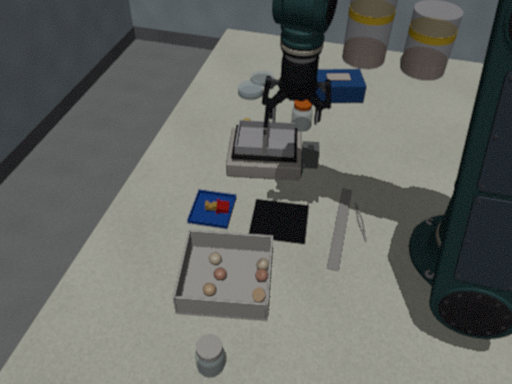

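View pics/w28.png

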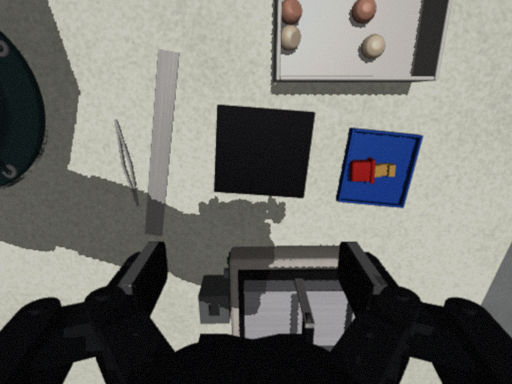

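```bash
python3 - <<'E'
from h import *
print(job.close_job()); st()
E
```

```text
the job is handed in; nothing more can be done
None
the job is handed in; nothing more can be done
```

The job is done and handed in at about 45 s, with no drops or retries; handing in gave no verdict.

- **Plug:** I pulled the red safety plug straight up out of the socket first and laid it on its side inside the blue dish.
- **Tray:** I lifted it by the handle and tipped it about 51° over the tub, and all 3 of its shells slid out. I then set the empty tray back on the platform, level by the tool's angle. The overhead picture put it about 0.5 mm off centre and under 0.01 rad (about 0.5°) off square. It had started about 8 mm off centre.
- **Strays:** I put the 3 stray shells from the board into the tub one at a time.
- **Final check:** The last pictures show 6 shells in the tub, an empty board and the plug in the dish. The jars read within 3 mm of their starting positions, the yellow shell was left alone, and the gripper was open and clear of everything.

Two things disagreed or differed from plan:
- **Platform position:** The scene and side cameras differed by about 1 cm in x on where the platform was. I used the wrist camera's estimate, which lay between them.
- **Plug angle:** The tool reached only 50° of the 60° I commanded when laying the plug. That was enough for it to settle on its side.

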